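# Dispense coat toggles from a drum feeder and sort them into a tote

### The job

First slide the grey tote's divider away from the feeder until the lane on the feeder's side is about 85 mm wide, so that long toggles can lie across that lane and short ones across the other. Then turn the drum feeder slowly by its crank so that the toggles drop out of its side opening into the white catch tray one at a time, never two in the tray together and never picked out of the drum by hand, and lay each one flat across its lane in the tote, long ones in the lane on the feeder's side and short ones in the other, until the drum is empty. Leave the thread, the jar and the tape measure where they are.

Things in the scene. Friction and masses are not known exactly. Their poses are not given: they have to be found in the camera images.
- drum (a joint): angle (rad) of the drum about its vertical axis, anticlockwise from above positive, starting near 0; it turns either way, more than two full turns, with about 0.1 N m of friction (1 to 2 N at the crank peg), and stays where it is left
- feeder: blue octagonal drum housing, fixed, 235 mm across, wall top 118 mm above the table, open at the top; origin on the drum's axis at table level; its -y axis points to the side opening. Inside, an aluminium rotor with eight vanes 26 mm high sweeps eight 45-degree pockets round over a flat square aluminium deck (230 mm), 85 mm above the table
- drum_axis (a point): point on the drum's vertical axis at its floor, 85 mm above the table; axes as the feeder. Each pocket starts with one toggle or none, lying radially about 71 mm from the axis in the middle of the pocket; the pocket at the opening and the one opposite it start empty
- outlet (a point): middle of the side opening's sill line, 115 mm from the axis, 85 mm above the table. Here the floor is missing over a width of 74 mm: a toggle pushed over the gap's edge by a vane, 10 to 40 degrees before the middle of the opening, slides down a steep slick chute into the catch tray. Turn a little at a time and watch
- crank_peg (a point): on the axis of the upright black crank peg that turns the drum, 165 mm above the table. The peg is round, 14 mm in diameter, 72 mm from the drum's axis, from 128 to 180 mm above the table, above the steel crank arm that lies over the vanes. It is fixed to the drum: a gripper that keeps its direction lets it turn between the fingers
- tray (a point): middle of the floor of the white catch tray at the chute's foot, part of the fixed feeder, axes as the feeder; inside 116 mm along x, 92 mm along y, floor 4 mm above the table, low lip 10 mm above the table on three sides; the chute's foot is on the +y side, 48 mm away, between two blue cheeks up to 48 mm high
- tote: grey open tote fixed to the table; origin under its centre at table level. Inside 190 mm in x, 150 mm in y (walls at y = +75 and -75 mm); floor 5 mm, rim 32 mm above the table. +y is the side towards the feeder. A divider parts it into the +y lane (long toggles) and the -y lane (short ones); toggles lie across a lane, along y, side by side in x
- divider (a joint): position (m) of the divider's middle plane along the tote's y, 0 at the middle, positive towards the feeder; travel -0.05 to 0.05; it starts on the feeder's side. The divider is 5 mm thick, so the feeder-side lane is 0.0725 minus this value wide (m). It slides with about 1.5 N of friction and stays where it is left
- divider_tab (a point): point in the black grip tab in the middle of the divider: tab 40 mm along the tote's x, 10 mm thick along y, top 58 mm above the table; this point is 46 mm above the table, on the divider's middle plane; its axes are those of the tote
- thread_cone: bystander: blue cone of thread, 60 mm wide, 100 mm high, stands on the table; origin under its centre
- stud_jar: bystander: clear jar with a red cap, 70 mm wide, 85 mm high, origin under its centre
- tape_case: bystander: round white tape-measure case, 60 mm wide, 18 mm high, origin under its centre
- long1: long dark wooden toggle, a bar 66 mm long with a 16 mm square section; origin at its centre, x along its length; 10 to 25 g. May be absent
- long2: long dark wooden toggle, a bar 66 mm long with a 16 mm square section; origin at its centre, x along its length; 10 to 25 g. May be absent
- long3: long dark wooden toggle, a bar 66 mm long with a 16 mm square section; origin at its centre, x along its length; 10 to 25 g. May be absent
- short1: short dark wooden toggle, a bar 36 mm long with a 16 mm square section; origin at its centre, x along its length; 10 to 25 g. May be absent
- short2: short dark wooden toggle, a bar 36 mm long with a 16 mm square section; origin at its centre, x along its length; 10 to 25 g. May be absent
- short3: short dark wooden toggle, a bar 36 mm long with a 16 mm square section; origin at its centre, x along its length; 10 to 25 g. May be absent
Not all that is in view belongs to the job. Leave any pink or yellow look-alike of the short3 alone.

How it is judged (in metres and radians):
On the way, in this order (a step that is already met when the one before it is completed fails the run):
1. the divider is set (feeder-side lane 77 to 93 mm wide) while every toggle is still in the drum (value of joint divider between -0.0205 and -0.0045 m and height (world z) of each of long1, long2, long3, short1, short2, short3 above 0.08 m), for 0.2 s.
2. a toggle has come out of the drum into the catch tray (((horizontal distance between long1 and tray below 0.075 m and height (world z) of long1 below 0.05 m) or (horizontal distance between long2 and tray below 0.075 m and height (world z) of long2 below 0.05 m) or (horizontal distance between long3 and tray below 0.075 m and height (world z) of long3 below 0.05 m) or (horizontal distance between short1 and tray below 0.075 m and height (world z) of short1 below 0.05 m) or (horizontal distance between short2 and tray below 0.075 m and height (world z) of short2 below 0.05 m) or (horizontal distance between short3 and tray below 0.075 m and height (world z) of short3 below 0.05 m))), for 0.1 s.
At the end, for the whole second after the job is handed in: The feeder-side lane is 77 to 93 mm wide; every toggle lies at rest flat on the tote's floor (centre below 19 mm above the table), its length within 0.5 rad of straight across the lane, long ones in the lane on the feeder's side, short ones in the other; the drum is still (value of joint divider between -0.0205 and -0.0045 m and y of each of long1, long2, long3 in the frame of divider_tab above 0.006 m and y of long1 in the frame of tote between -0.075 and 0.075 m and x of long1 in the frame of tote between -0.095 and 0.095 m and height (world z) of each of long1, long2, long3, short1, short2, short3 below 0.019 m and angle between the x axis of each of long1, long2, long3, short1, short2, short3 and the y axis of tote, either way round below 0.5 rad and linear speed of each of long1, long2, long3, short1, short2, short3 below 0.03 m/s and y of long2 in the frame of tote between -0.075 and 0.075 m and x of long2 in the frame of tote between -0.095 and 0.095 m and y of long3 in the frame of tote between -0.075 and 0.075 m and x of long3 in the frame of tote between -0.095 and 0.095 m and y of each of short1, short2, short3 in the frame of divider_tab below -0.006 m and y of short1 in the frame of tote between -0.075 and 0.075 m and x of short1 in the frame of tote between -0.095 and 0.095 m and y of short2 in the frame of tote between -0.075 and 0.075 m and x of short2 in the frame of tote between -0.095 and 0.095 m and y of short3 in the frame of tote between -0.075 and 0.075 m and x of short3 in the frame of tote between -0.095 and 0.095 m and velocity of joint drum between -0.05 and 0.05 rad/s); the robot touches nothing.
It fails at once if two toggles are in the catch tray at once ((((horizontal distance between long1 and tray below 0.075 m and height (world z) of long1 below 0.05 m) or value of joint divider above 1 m) and ((horizontal distance between long2 and tray below 0.075 m and height (world z) of long2 below 0.05 m) or (horizontal distance between long3 and tray below 0.075 m and height (world z) of long3 below 0.05 m) or (horizontal distance between short1 and tray below 0.075 m and height (world z) of short1 below 0.05 m) or (horizontal distance between short2 and tray below 0.075 m and height (world z) of short2 below 0.05 m) or (horizontal distance between short3 and tray below 0.075 m and height (world z) of short3 below 0.05 m) or value of joint divider above 1 m)) or (((horizontal distance between long2 and tray below 0.075 m and height (world z) of long2 below 0.05 m) or value of joint divider above 1 m) and ((horizontal distance between long3 and tray below 0.075 m and height (world z) of long3 below 0.05 m) or (horizontal distance between short1 and tray below 0.075 m and height (world z) of short1 below 0.05 m) or (horizontal distance between short2 and tray below 0.075 m and height (world z) of short2 below 0.05 m) or (horizontal distance between short3 and tray below 0.075 m and height (world z) of short3 below 0.05 m) or value of joint divider above 1 m)) or (((horizontal distance between long3 and tray below 0.075 m and height (world z) of long3 below 0.05 m) or value of joint divider above 1 m) and ((horizontal distance between short1 and tray below 0.075 m and height (world z) of short1 below 0.05 m) or (horizontal distance between short2 and tray below 0.075 m and height (world z) of short2 below 0.05 m) or (horizontal distance between short3 and tray below 0.075 m and height (world z) of short3 below 0.05 m) or value of joint divider above 1 m)) or (((horizontal distance between short1 and tray below 0.075 m and height (world z) of short1 below 0.05 m) or value of joint divider above 1 m) and ((horizontal distance between short2 and tray below 0.075 m and height (world z) of short2 below 0.05 m) or (horizontal distance between short3 and tray below 0.075 m and height (world z) of short3 below 0.05 m) or value of joint divider above 1 m)) or (((horizontal distance between short2 and tray below 0.075 m and height (world z) of short2 below 0.05 m) or value of joint divider above 1 m) and ((horizontal distance between short3 and tray below 0.075 m and height (world z) of short3 below 0.05 m) or value of joint divider above 1 m))).
It fails at once if the drum is spun fast (over 2 rad/s) (velocity of joint drum above 2 rad/s or velocity of joint drum below -2 rad/s).
It fails at once if a toggle is touched by the fingers while in the drum ((contact force between the fingers and long1 above 0.5 N and horizontal distance between long1 and drum_axis below 0.11 m and height (world z) of long1 between 0.085 and 0.125 m) or (contact force between the fingers and long2 above 0.5 N and horizontal distance between long2 and drum_axis below 0.11 m and height (world z) of long2 between 0.085 and 0.125 m) or (contact force between the fingers and long3 above 0.5 N and horizontal distance between long3 and drum_axis below 0.11 m and height (world z) of long3 between 0.085 and 0.125 m) or (contact force between the fingers and short1 above 0.5 N and horizontal distance between short1 and drum_axis below 0.11 m and height (world z) of short1 between 0.085 and 0.125 m) or (contact force between the fingers and short2 above 0.5 N and horizontal distance between short2 and drum_axis below 0.11 m and height (world z) of short2 between 0.085 and 0.125 m) or (contact force between the fingers and short3 above 0.5 N and horizontal distance between short3 and drum_axis below 0.11 m and height (world z) of short3 between 0.085 and 0.125 m)).
It fails at once if a bystander is moved more than 3 cm (distance of any of thread_cone, stud_jar, tape_case from where it was at the start of the episode above 0.03 m).
Of long1, long2, long3, short1, short2, short3 only 4 to 6 are there at a start; the rules pass over those that are not, and their reading is None.
At some moment in a run one of long1, long2, long3, short1, short2, short3 may be knocked a few centimetres aside while the robot is not near it.
Once in a run the grip may slacken for a moment while it holds something.
It also fails if it takes over 210 s, if anything falls off the work surface, if the arm or the gripper's body presses on something with over 40 N, if the wrist force passes 120 N, or if a joint passes its speed limit or range.

### The arm

A 6-joint arm with a two-finger parallel gripper is mounted at the origin on the work surface. World frame = base frame: x ahead of the robot, y to its left, z up, the work surface at z = 0. Lengths are in m, angles in degrees, forces in N, time in s.
With the tool pointing down it reaches from about 0.4 to 0.825 m from the base axis. Payload 7 kg.
Tool frame: the origin (TCP) lies at the very end of the fingers, on their centre line; the grasp point (between the pads) lies 19 mm behind it (r.hold_point_z is the distance from the TCP to the grasp point, in m); x points along the fingers, y is the direction in which the jaws open and shut, and the axes are right-handed (so a half turn about x gives the same grasp; the last joint's range is limited). The gripper opens to 88 mm and grips with 3 to 60 N. Pads are 19 mm wide; open, the fingers measure 130 mm over their backs; the gripper's body (78 mm by 193 mm) begins 47 mm behind the grasp point.
Start: joints at [81.194, 20.546, 0.682, 0, -70.136, -16.507], TCP at [0.289, 0.61, 0.227] pointing down, gripper open.
Joint ranges: [-176.03, 176.03], [-82.01, 121.73], [-58.28, 71.71], [-173.87, 95.51], [-174.79, -0.11], [-173.66, 173.66]. Speed limits (degrees/s): [136.94, 136.94, 172.46, 180, 180, 180].

### API

Orientations are given as [roll, pitch, yaw] about the fixed x, y, z axes, in that order (R = Rz(yaw) Ry(pitch) Rx(roll)).
In Python, from plant import r gives the robot as it stands. The module is installed in compiled form; this text tells all that it offers.
- The arm moves only by the shell command python3 -m creep 'ROWS' [FORCE]. ROWS is JSON, a list of rows, each a list of 7 numbers: the turn, a rotation vector about the tool's x, y, z in rad, then the shift along the tool's x, y, z in cm, then the opening in per cent of the stroke, from 0 (shut) to 100 (fully open). In form: [[rx, ry, rz, x, y, z, fingers], ...]. A call has 1 to 8 rows; each row shifts and turns the commanded pose from where the row before left it, along the tool's axes as they then stand; what a row does not reach is not made up. A row lasts 1/10 s, in which the tool goes at most 50 mm and 8.59 degrees, less where a joint would pass 70% of its speed; a pose out of reach is approached as far as the arm can. A call is refused whole if a number of a shift passes 5 or a number of a turn 0.15, either way. A call with a gripper value outside its range is refused whole. The fingers move at their own pace and stop on an object; FORCE is the grip in N (left out, the last holds). Time passes only in rows, so rows that do not move let the fingers close. It gives the time, the measured TCP pose, the force and the opening at its end, in the units of the state.
- r.get_state(): the state, without advancing time (a new reading comes with each control period).
- r.capture(name): name is "scene" or "top" or "wrist"; returns (picture, depth): 400x640x3 uint8, blue, green, red; 400x640 float32, m along the optical axis (not along the pixel's ray), 0 where there is no reading.
- r.camera_info(name): a dict with "fovy" (degrees; the focal length in pixels is half the picture's height over the tangent of half this angle, whatever the lens; pixels are square), "cx", "cy" (the principal point, pixels), "camera_from_world" (4x4, takes a point from world to camera coordinates). Camera axes: x right, y down, z forward; pixel columns grow to the right and rows downward; lengths in m; the calibration is good to about 2 mm. A picture is of the moment at which its call begins: read the wrist's pose just before it. camera_info takes no time and is no camera call; for the wrist camera it gives the pose at the moment of the call.
- r.close_job(): hands the job in, once; it reports no verdict.
Trained networks look in the newest picture that a camera, given by its name, has taken for a name from the list of things; names that differ only in an ending like _2 or _b are one class to them, and where a whole thing is asked for, a point or a joint stands for the part that bears it (a point fixed in the world has none). Each returns a list of dicts, best first, with "score" (0 to 1); they miss things now and then, are a little off and sometimes report something else, mostly with a low value. They report only what shows in the picture. A call takes as long as a camera call. They do not tell look-alikes from the thing itself.
- r.look_for(query, camera): "rect" ([left, top, right, bottom] in pixels, round what is visible of it).
- r.masks_of(query, camera): "pixels" (400x640 bool, what is visible of it) and "rect" ([left, top, right, bottom] in pixels, round what is visible of it).
The state is a dict: "time_s": time; "joints": joint angles; "qd": joint speeds; "joint_torque": joint torques, N m; "tcp_pos": TCP position; "eef_rot": TCP orientation; "contact_force": force on the tool from outside, world axes, zero at the start; "moment": the same for the moment, N m; "gripper_width": finger opening in m.
Only numpy, scipy, OpenCV 4.12 (cv2) and the standard library are available. Lean on these libraries where they do the work, as an engineer would, in place of code of your own. Each camera call takes 0.05 s, during which the arm holds its last target. There are 200 camera calls.

## Working session

There is one attempt and no reset: what is moved stays moved. The work goes in short steps, Python scripts to look and compute and a shell command to move; the robot and the scene stay as the last step left them, time stands still between calls to the robot, and variables do not carry over. Pictures are saved under pics/ and viewed, about 12 in all and at most 16, crops included, and the job is handed in when it is done.

```bash
mkdir -p pics; cat > h.py <<'E'
import numpy as np,cv2
from plant import r
from scipy.spatial.transform import Rotation as R
def cam(n):
    i=r.camera_info(n);f=200/np.tan(np.radians(i['fovy'])/2);return f,i['cx'],i['cy'],np.array(i['camera_from_world'])
def cloud(n,d,c=None):
    f,cx,cy,T=c or cam(n);v,u=np.mgrid[0:400,0:640]
    P=np.stack([(u-cx)/f*d,(v-cy)/f*d,d],-1);return (P-T[:3,3])@T[:3,:3]
def proj(n,p,c=None):
    f,cx,cy,T=c or cam(n);q=T[:3,:3]@np.array(p)+T[:3,3];return q[0]/q[2]*f+cx,q[1]/q[2]*f+cy
E
python3 - <<'E'
from h import *
s=r.get_state();print(s)
for n in('scene','top'):
    im,d=r.capture(n);cv2.imwrite(f'pics/{n}0.png',im);np.save(n+'0.npy',d)
    print(n,cam(n))
    for q in('feeder','tote','divider_tab','crank_peg','tray','long1','short1','tape_case','stud_jar','thread_cone'):
        for x in r.look_for(q,n)[:4]:print(q,round(x['score'],2),np.round(x['rect']))
E
```

```text
{'time_s': 0.0, 'joints': array([ 8.11946487e+01,  2.05899714e+01,  6.32085362e-01, -1.95234621e-02,
       -7.01373273e+01, -1.65066189e+01]), 'qd': array([-0.12249408,  0.01554838,  0.0385371 , -0.04436441,  0.02351142,
       -0.00984464]), 'joint_torque': array([ 1.12585494e-03, -5.82714951e+01,  2.93047857e+01,  6.99664369e+00,
        6.93904716e-03, -1.66024356e-04]), 'tcp_pos': array([0.2884118 , 0.60971326, 0.22562828]), 'eef_rot': array([  95.59758551,   89.90303334, -109.72103342]), 'contact_force': array([ 0.54709693,  0.01322382, -0.08913022]), 'moment': array([ 0.00246229, -0.01760476,  0.07191949]), 'gripper_width': 0.08749288093101262}
scene (np.float64(461.4509547489051), 319.59754784880994, 196.8022205167504, array([[ 0.29629673,  0.95500251,  0.01335832, -0.1949477 ],
       [ 0.57721137, -0.16790593, -0.79914619, -0.22917072],
       [-0.76094368,  0.24449498, -0.60098829,  1.57769631],
       [ 0.        ,  0.        ,  0.        ,  1.        ]]))
feeder 0.65 [288. 157. 444. 250.]
feeder 0.61 [348. 166. 435. 215.]
tote 0.71 [180. 204. 257. 283.]
tote 0.25 [286. 1
[... 587 characters left out ...]
86481,  0.01309356, -0.21798265,  0.62018545],
       [ 0.21802701,  0.00204441, -0.97594059,  0.94107774],
       [ 0.        ,  0.        ,  0.        ,  1.        ]]))
feeder 0.76 [159. 158. 346. 286.]
tote 0.74 [384. 185. 469. 282.]
divider_tab 0.55 [403. 188. 423. 281.]
crank_peg 0.76 [176. 167. 272. 267.]
crank_peg 0.4 [200. 171. 221. 202.]
tray 0.92 [158. 154. 350. 284.]
long1 0.56 [178. 226. 212. 244.]
long1 0.55 [198. 173. 223. 201.]
short1 0.64 [230. 290. 240. 310.]
short1 0.48 [247. 192. 268. 207.]
tape_case 0.73 [339. 100. 371. 144.]
tape_case 0.68 [412. 128. 444. 155.]
tape_case 0.51 [200. 172. 221. 202.]
stud_jar 0.85 [338. 102. 371. 145.]
thread_cone 0.97 [300. 119. 325. 150.]
```

```bash
python3 - <<'E'
import cv2
a=cv2.imread('pics/top0.png')[90:320,140:490];cv2.imwrite('pics/a.png',cv2.resize(a,(800,526),interpolation=cv2.INTER_CUBIC))
E
```

```text
(no output)
```

View pics/a.png

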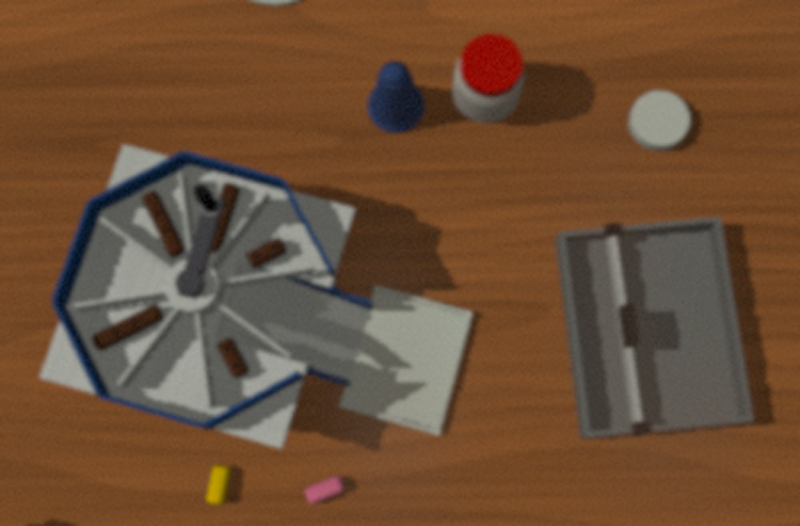

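The top view shows five toggles in the drum: three long, at picture (163,222), (225,217) and (128,327), and two short, at (266,253) and (233,357). The crank peg is at (206,197), the tray around (405,360), and the tote is on the right with its tab at (628,325). The yellow and pink look-alikes lie below the feeder.

```bash
cat > m.py <<'E'
from h import *
d=np.load('top0.npy');P=cloud('top',d);u=np.mgrid[0:400,0:640][1]
def rect(m,n):
    q=P[m&(d>0)];print(n,len(q),[np.round(x,3) for x in cv2.minAreaRect((q[:,:2]*1000).astype(np.float32))],'med',np.round(np.median(q,0),4))
z=P[...,2];print('table',np.median(z[300:380,300:600]))
fe=(u>155)&(u<300);to=(u>380)&(u<475)
v=np.mgrid[0:400,0:640][0];fe&=(v>150)&(v<290);to&=(v>180)&(v<290)
rect(fe&(z>.078)&(z<.092),'deck');rect(fe&(z>.11)&(z<.123),'wall');rect(fe&(z>.16)&(z<.19),'peg');rect(fe&(z>.12)&(z<.14),'arm')
rect(to&(z>.026)&(z<.036),'rim');rect(to&(z>.052)&(z<.065),'tab');rect(to&(z>.02)&(z<.066),'toteall')
t=(u>285)&(u<352)&(v>210)&(v<285);rect(t&(z>.002)&(z<.013),'tray')
for z0 in(.045,):
  for yy in range(-260,-120,10):
    m=to&(abs(P[...,1]-yy/1000)<.003)&(abs(P[...,0]-.44)<.03)
E
python3 m.py
```

```text
table -0.0002770607510259392
deck 7202 [array([565.543, 205.467]), array([235.141, 231.871]), np.float64(73.475)] med [0.5659 0.2204 0.085 ]
wall 1590 [array([567.388, 208.445]), array([232.874, 234.295]), np.float64(73.52)] med [0.5708 0.217  0.1162]
peg 58 [array([636.543, 189.131]), array([12.944, 13.808]), np.float64(65.813)] med [0.6351 0.1887 0.1782]
arm 689 [array([566.556, 208.547]), array([227.791, 232.478]), np.float64(73.976)] med [0.5766 0.2006 0.1262]
rim 1053 [array([ 538.115, -222.365]), array([204.653, 162.095]), np.float64(4.557)] med [ 0.5356 -0.2     0.0313]
tab 90 [array([ 535.518, -194.935]), array([38.933, 10.359]), np.float64(4.223)] med [ 0.5354 -0.1945  0.057 ]
toteall 1390 [array([ 538.115, -222.365]), array([204.653, 162.095]), np.float64(4.557)] med [ 0.5378 -0.1979  0.0313]
tray 2492 [array([509.671,  13.48 ]), array([146.248, 164.82 ]), np.float64(89.055)] med [0.5093 0.0197 0.0045]
```

```bash
cat >> h.py <<'E'
F=np.array([.5665,.2075]);fy=np.radians(-16.5);T0=np.array([.538,-.2224]);ty=np.radians(4.5)
def rot(a):return np.array([[np.cos(a),-np.sin(a)],[np.sin(a),np.cos(a)]])
def fw(p):return F+rot(fy)@np.array(p)
def tw(p):return T0+rot(ty)@np.array(p)
def goal(p,psi,frm=None,tag=''):
    """p target xyz, psi jaw heading deg; from (pos,R); prints turn then shift (cm) in the turned frame"""
    if frm is None:
        s=r.get_state();frm=(s['tcp_pos'],R.from_euler('xyz',s['eef_rot'],degrees=True))
    c=[]
    for k in(0,180):
        a=np.radians(psi+k);y=np.array([np.cos(a),np.sin(a),0]);x=np.array([0,0,-1.])
        G=R.from_matrix(np.stack([x,y,np.cross(x,y)],1));c.append(((frm[1].inv()*G).as_rotvec(),G))
    w,G=min(c,key=lambda q:np.linalg.norm(q[0]));sh=G.inv().apply(np.array(p)-frm[0])*100
    print(tag,'turn',np.round(w,3),'shift cm',np.round(sh,2));return np.array(p),G
def st():
    s=r.get_state();print('t',round(s['time_s'],2),'tcp',np.round(s['tcp_pos'],4),'F',np.round(s['contact_force'],1),'w',round(s['gripper_width'],4),'j',np.round(s['joints'],0));return s
E
python3 - <<'E'
from h import *
a=goal([*tw([-.0013,.0275]),.14],94.5,tag='above tab');a=goal([*tw([-.0013,.0275]),.036],94.5,a,'down')
a=goal([*tw([-.0013,-.0125]),.036],94.5,a,'slide')
E
```

```text
above tab turn [-0.52  0.   -0.  ] shift cm [  8.66  82.2  -18.2 ]
down turn [0. 0. 0.] shift cm [10.4  0.  -0. ]
slide turn [0. 0. 0.] shift cm [-0.  4.  0.]
```

```bash

python3 -m creep '[[-0.13,0,0,0,0,0,60],[-0.13,0,0,0,0,0,60],[-0.13,0,0,0,0,0,60],[-0.13,0,0,0,0,0,60],[0,0,0,0,4.1,-0.91,60],[0,0,0,0,4.1,-0.91,60],[0,0,0,0,4.1,-0.91,60],[0,0,0,0,4.1,-0.91,60]]' 20
python3 -m creep '[[0,0,0,0,4.1,-0.91,60],[0,0,0,0,4.1,-0.91,60],[0,0,0,0,4.1,-0.91,60],[0,0,0,0,4.1,-0.91,60],[0,0,0,0,4.1,-0.91,60],[0,0,0,0,4.1,-0.91,60],[0,0,0,0,4.1,-0.91,60],[0,0,0,0,4.1,-0.91,60]]'
python3 -m creep '[[0,0,0,0,4.1,-0.91,60],[0,0,0,0,4.1,-0.91,60],[0,0,0,0,4.1,-0.91,60],[0,0,0,0,4.1,-0.91,60],[0,0,0,0,4.1,-0.91,60],[0,0,0,0,4.1,-0.91,60],[0,0,0,0,4.1,-0.91,60],[0,0,0,0,4.1,-0.91,60]]'
python3 -m creep '[[0,0,0,3,0,0,60],[0,0,0,3,0,0,60],[0,0,0,2.6,0,0,60],[0,0,0,0,0,0,60]]'
python3 - <<'E'
from h import *
st()
a=goal([*tw([-.0013,.0275]),.14],94.5,tag='above tab');a=goal([*tw([-.0013,.0275]),.037],94.5,a,'down')
E
```

```text
time_s: 1.9
tcp_pos: [0.3379, 0.448, 0.2266]
eef_rot: [-158.2, 90.0, 26.3]
contact_force: [1.0, 0.3, 0.4]
gripper_width: 0.0529
time_s: 2.7
tcp_pos: [0.4361, 0.1267, 0.227]
eef_rot: [-145.6, 89.9, 39.0]
contact_force: [1.2, 0.4, -0.1]
gripper_width: 0.0526
time_s: 3.5
tcp_pos: [0.5344, -0.195, 0.2268]
eef_rot: [173.1, 90.0, -2.5]
contact_force: [0.2, 0.8, 0.8]
gripper_width: 0.0525
time_s: 3.9
tcp_pos: [0.5316, -0.193, 0.1371]
eef_rot: [-12.4, 89.6, 172.0]
contact_force: [-0.3, 0.0, -0.0]
gripper_width: 0.0526
t 3.9 tcp [ 0.5316 -0.193   0.1371] F [-0.3  0.  -0. ] w 0.0526 j [ -0.  15. -20.  -0. -56.  95.]
above tab turn [-0.001  0.006  0.001] shift cm [-0.29  0.23 -0.28]
down turn [0. 0. 0.] shift cm [10.3  0.  -0. ]
```

```bash

python3 -m creep '[[0,0,0,3,0.1,-0.15,60],[0,0,0,3,0.1,-0.15,60],[0,0,0,3,0,0,60],[0,0,0,0.8,0,0,60],[0,0,0,0,0,0,60],[0,0,0,0,0,0,60]]'
python3 -m creep '[[0,0,0,0,0,0,0],[0,0,0,0,0,0,0],[0,0,0,0,0,0,0],[0,0,0,0,0,0,0],[0,0,0,0,0,0,0]]'
python3 -m creep '[[0,0,0,0,0,0,0],[0,0,0,0,0,0,0]]'
```

```text
time_s: 4.5
tcp_pos: [0.5387, -0.195, 0.0444]
eef_rot: [162.7, 89.9, -12.8]
contact_force: [-0.2, -0.2, 0.3]
gripper_width: 0.0526
time_s: 5.0
tcp_pos: [0.5373, -0.1949, 0.0428]
eef_rot: [170.0, 90.0, -5.5]
contact_force: [-0.5, 0.4, 0.4]
gripper_width: 0.018
time_s: 5.2
tcp_pos: [0.5373, -0.195, 0.0427]
eef_rot: [84.6, 90.0, -90.9]
contact_force: [-0.0, -0.7, 2.7]
gripper_width: 0.0098
```

```bash

python3 -m creep '[[0,0,0,0,0.7,0,0],[0,0,0,0,0.7,0,0],[0,0,0,0,0.7,0,0],[0,0,0,0,0.7,0,0],[0,0,0,0,0.7,0,0],[0,0,0,0,0.5,0,0],[0,0,0,0,0,0,0],[0,0,0,0,0,0,0]]'
python3 -m creep '[[0,0,0,0,0,0,40],[0,0,0,0,0,0,40],[0,0,0,0,0,0,40],[0,0,0,-4,0,0,40],[0,0,0,-4,0,0,40],[0,0,0,-4,0,0,40],[0,0,0,-4,0,0,40],[0,0,0,0,0,0,40]]'
python3 - <<'E'
from h import *
st();p=fw([.0722*np.cos(np.radians(2)),.0722*np.sin(np.radians(2))]);print(p)
a=goal([.6365,.189,.21],-104.5,tag='above peg');
a=goal([.6365,.189,.21],-15,tag='above peg alt')
im,d=r.capture('scene');c=cam('scene');np.save('s1.npy',d);P=cloud('scene',d)
m=(P[...,2]>.05)&(P[...,2]<.066)&(abs(P[...,0]-.535)<.1)&(abs(P[...,1]+.225)<.08)
q=P[m];print(len(q),cv2.minAreaRect((q[:,:2]*1000).astype(np.float32)))
e=rot(-ty)@(q[:,:2].mean(0)-T0);print(e)
E
```

```text
time_s: 6.0
tcp_pos: [0.5406, -0.2353, 0.0426]
eef_rot: [127.0, 90.0, -48.5]
contact_force: [-1.1, -1.3, 3.4]
gripper_width: 0.01
time_s: 6.8
tcp_pos: [0.5434, -0.2354, 0.2088]
eef_rot: [161.5, 89.4, -13.9]
contact_force: [0.4, -0.0, -1.1]
gripper_width: 0.0351
t 6.8 tcp [ 0.5434 -0.2354  0.2088] F [ 0.4 -0.  -1.1] w 0.0351 j [ -4.  13. -12.   0. -64.  99.]
[0.63640026 0.18942256]
above peg turn [ 0.332 -0.01  -0.002] shift cm [ -0.12 -43.42   1.61]
above peg alt turn [-1.23  -0.006 -0.008] shift cm [ -0.12  -1.99 -43.4 ]
59 ((540.6806030273438, -234.67359924316406), (41.0004997253418, 9.446385383605957), 5.015346527099609)
[ 0.00460665 -0.01260796]
```

```bash
cat >> h.py <<'E'
def crank(a,b,psi,n):
    """rows (tool y,z cm) moving peg from feeder angle a to b deg, tool heading psi (y axis)"""
    t=np.radians(np.linspace(a,b,n+1));q=np.array([fw([.0722*np.cos(x),.0722*np.sin(x)]) for x in t]);d=np.diff(q,axis=0)*100
    p=np.radians(psi);y=d@[np.cos(p),np.sin(p)];z=d@[np.sin(p),-np.cos(p)]
    print('crank',a,b,' '.join(f'[{u:.2f},{v:.2f}]' for u,v in zip(y,z)))
E
python3 -m creep '[[0.083,0,0,0,0,0,40],[0.083,0,0,0,0,0,40],[0.083,0,0,0,0,0,40],[0.083,0,0,0,0,0,40],[0,0,0,0,-4.34,0.16,40],[0,0,0,0,-4.34,0.16,40],[0,0,0,0,-4.34,0.16,40],[0,0,0,0,-4.34,0.16,40]]'
python3 -m creep '[[0,0,0,0,-4.34,0.16,40],[0,0,0,0,-4.34,0.16,40],[0,0,0,0,-4.34,0.16,40],[0,0,0,0,-4.34,0.16,40],[0,0,0,0,-4.34,0.16,40],[0,0,0,0,-4.34,0.16,40],[0,0,0,0,0,0,40],[0,0,0,0,0,0,40]]'
python3 - <<'E'
from h import *
st();goal([.6365,.189,.137],-104.5)
crank(2,42,-104.5,8)
E
```

```text
time_s: 7.65
tcp_pos: [0.5772, -0.0635, 0.2013]
eef_rot: [15.2, 89.9, -179.3]
contact_force: [1.4, -0.8, -0.9]
gripper_width: 0.035
time_s: 8.45
tcp_pos: [0.633, 0.1904, 0.2006]
eef_rot: [39.6, 89.8, -154.8]
contact_force: [0.5, -0.0, 0.5]
gripper_width: 0.0351
t 8.45 tcp [0.633  0.1904 0.2006] F [ 0.5 -0.   0.5] w 0.0351 j [ 34.  20.  -3.  -0. -67.  42.]
 turn [ 0.001  0.002 -0.002] shift cm [ 6.36  0.05 -0.37]
crank 2 42 [-0.63,0.03] [-0.62,0.08] [-0.61,0.14] [-0.60,0.19] [-0.58,0.24] [-0.56,0.29] [-0.53,0.34] [-0.50,0.38]
```

```bash

python3 -m creep '[[0,0,0,0,0,-0.3,40],[0,0,0,2.1,0,0,40],[0,0,0,2.1,0,0,40],[0,0,0,2.1,0,0,40],[0,0,0,0,0,0,10],[0,0,0,0,0,0,10],[0,0,0,0,0,0,10],[0,0,0,0,0,0,10]]' 12
python3 -m creep '[[0,0,0,0,-0.63,0.03,0],[0,0,0,0,-0.62,0.08,0],[0,0,0,0,-0.61,0.14,0],[0,0,0,0,-0.60,0.19,0],[0,0,0,0,-0.58,0.24,0],[0,0,0,0,0,0,0],[0,0,0,0,0,0,0]]'
cat > look.py <<'E'
from h import *
import sys
st()
im,d=r.capture('top');cv2.imwrite(f'pics/{sys.argv[1]}.png',cv2.resize(im[140:300,140:360],(660,480),interpolation=cv2.INTER_CUBIC));np.save('t.npy',d)
P=cloud('top',d);z=P[...,2];hsv=cv2.cvtColor(im,cv2.COLOR_BGR2HSV)
q=(P[...,:2]-fw([0,-.195]))@rot(fy)
# dark wood inside tray area
m=(abs(q[...,0])<.07)&(q[...,1]>-.06)&(q[...,1]<.06)&(im.max(-1)<95)&(hsv[...,1]>90)
m=cv2.morphologyEx(m.astype(np.uint8),cv2.MORPH_OPEN,np.ones((2,2)))
n,L,S,C=cv2.connectedComponentsWithStats(m)
for i in range(1,n):
    if S[i,4]>25:
        w=P[L==i];b=cv2.minAreaRect((w[:,:2]*1000).astype(np.float32));bp=cv2.boxPoints(b);e=[bp[1]-bp[0],bp[2]-bp[1]];e=max(e,key=np.linalg.norm)
        print('wood',S[i,4],'ctr',np.round(b[0],1),'size',np.round(b[1],1),'axis deg',round(float(np.degrees(np.arctan2(e[1],e[0]))),1),'z',np.round(np.median(w[:,2]),4),'feeder xy',np.round(q[L==i].mean(0),3))
for x in ('long1','short1'):
    print(x,[(round(o['score'],2),np.round(o['rect']).tolist()) for o in r.look_for(x,'top') if o['rect'][0]>265 and o['rect'][2]<360])
E
python3 look.py b
```

```text
time_s: 9.25
tcp_pos: [0.6376, 0.1885, 0.1412]
eef_rot: [-148.2, 89.9, 17.2]
contact_force: [0.9, -1.2, 2.0]
gripper_width: 0.0135
time_s: 9.95
tcp_pos: [0.6385, 0.221, 0.1409]
eef_rot: [-134.2, 89.9, 31.3]
contact_force: [0.9, -0.7, 5.5]
gripper_width: 0.0135
t 9.95 tcp [0.6385 0.221  0.1409] F [ 0.9 -0.7  5.5] w 0.0135 j [ 36.  24.  -6.   0. -60.  40.]
wood 74 ctr [577.9  38.7] size [42.  19.6] axis deg 74.5 z -0.0002 feeder xy [0.061 0.043]
wood 89 ctr [435.2  56.4] size [114.1  26.2] axis deg 40.5 z 0.0002 feeder xy [-0.061  0.046]
long1 []
short1 [(0.46, [273.0, 302.0, 289.0, 311.0])]
```

View pics/b.png

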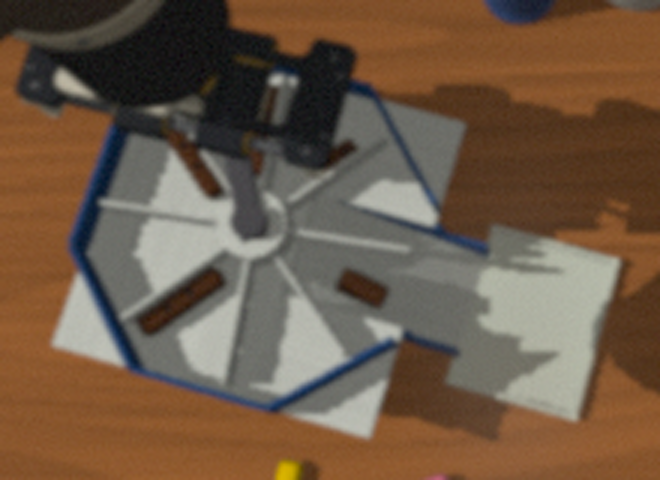

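Drum turned about 27°. The short toggle is at (360,287), on the edge of the opening, and the tray is still empty. I'll turn a little more.

```bash

python3 -m creep '[[0,0,0,0,-0.56,0.29,0],[0,0,0,0,-0.53,0.34,0],[0,0,0,0,0,0,0],[0,0,0,0,0,0,0],[0,0,0,0,0,0,0]]'
sed -i 's/^m=(abs.*/m=(abs(q[...,0])<.058)\&(abs(q[...,1])<.046)\&(z>.006)\&(im.max(-1)<110)/' look.py
python3 look.py c
python3 - <<'E'
from h import *
P=cloud('top',np.load('t.npy'))
for u,v in((490,225),(620,262),(580,420),(447,380),(534,322)):
    w=P[140+v//3,140+u//3];print(np.round(w,3),np.round(rot(-fy)@(w[:2]-F),3))
E
```

```text
time_s: 10.6
tcp_pos: [0.6348, 0.2331, 0.1408]
eef_rot: [-128.4, 89.9, 37.1]
contact_force: [-1.2, -0.6, 4.8]
gripper_width: 0.0136
t 10.6 tcp [0.6348 0.2331 0.1408] F [-1.2 -0.6  4.8] w 0.0136 j [ 37.  24.  -6.  -0. -60.  39.]
wood 108 ctr [502.7  22.8] size [34.  16.1] axis deg 76.0 z 0.0189 feeder xy [-0.009 -0.001]
long1 []
short1 [(0.48, [310.0, 248.0, 320.0, 253.0])]
[0.582 0.048 0.01 ] [ 0.06  -0.148]
[ 0.555 -0.049 -0.002] [ 0.062 -0.25 ]
[ 0.436 -0.017 -0.   ] [-0.061 -0.253]
[0.467 0.08  0.011] [-0.059 -0.15 ]
[0.508 0.015 0.019] [-0.002 -0.201]
```

View pics/c.png

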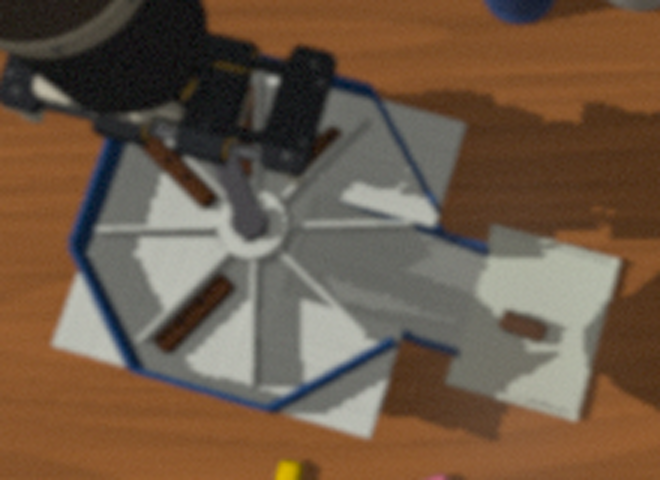

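The short toggle has dropped and lies in the tray at (524,326), along the chute direction. Now I'll release the peg and pick it up.

```bash
sed -i 's/for k in(0,180):/for k in(0,):/' h.py
python3 -m creep '[[0,0,0,0,0,0,40],[0,0,0,0,0,0,40],[0,0,0,-4,0,0,40],[0,0,0,-4,0,0,40]]'
python3 - <<'E'
from h import *
st()
a=goal([.503,.023,.12],-194);a=goal([.503,.023,.008],-194,a)
E
```

```text
time_s: 11.15
tcp_pos: [0.6334, 0.2318, 0.2187]
eef_rot: [42.2, 89.8, -152.3]
contact_force: [0.6, 0.6, 0.3]
gripper_width: 0.0342
t 11.15 tcp [0.6334 0.2318 0.2187] F [0.6 0.6 0.3] w 0.0342 j [ 37.  21.   0.  -0. -70.  39.]
 turn [ 1.561  0.    -0.004] shift cm [  9.87   7.6  -23.41]
 turn [0. 0. 0.] shift cm [11.2  0.   0. ]
```

```bash

python3 -m creep '[[0.142,0,0,0,0,0,40],[0.142,0,0,0,0,0,40],[0.142,0,0,0,0,0,40],[0.142,0,0,0,0,0,40],[0.142,0,0,0,0,0,40],[0.142,0,0,0,0,0,40],[0.142,0,0,0,0,0,40],[0.142,0,0,0,0,0,40]]'
python3 -m creep '[[0.142,0,0,0,0,0,40],[0.142,0,0,0,0,0,40],[0.142,0,0,0,0,0,40],[0,0,0,0,1.52,-4.68,40],[0,0,0,0,1.52,-4.68,40],[0,0,0,0,1.52,-4.68,40],[0,0,0,0,1.52,-4.68,40],[0,0,0,0,1.52,-4.68,40]]'
python3 -m creep '[[0,0,0,4.5,0,0,40],[0,0,0,4.5,0,0,40],[0,0,0,4.5,0,0,40],[0,0,0,4,0,0,40],[0,0,0,0,0,0,40],[0,0,0,0,0,0,40]]'
python3 - <<'E'
from h import *
st()
a=goal([.503,.023,.008],-194)
E
```

```text
time_s: 11.95
tcp_pos: [0.6341, 0.2322, 0.219]
eef_rot: [74.7, 89.9, 174.8]
contact_force: [-0.3, 0.8, 0.2]
gripper_width: 0.0352
time_s: 12.75
tcp_pos: [0.5024, 0.0222, 0.2192]
eef_rot: [69.0, 90.0, 145.0]
contact_force: [1.2, -0.5, 0.8]
gripper_width: 0.0348
time_s: 13.35
tcp_pos: [0.504, 0.0233, 0.0448]
eef_rot: [137.5, 89.9, -146.5]
contact_force: [1.0, 1.3, 1.8]
gripper_width: 0.0348
t 13.35 tcp [0.504  0.0233 0.0448] F [1.  1.3 1.8] w 0.0348 j [ 25.  16. -34.   0. -40. -39.]
 turn [-0.    -0.001 -0.001] shift cm [ 3.68  0.09 -0.06]
```

```bash

python3 -m creep '[[0,0,0,1.9,0.09,-0.06,40],[0,0,0,1.8,0,0,40],[0,0,0,0,0,0,40],[0,0,0,0,0,0,0],[0,0,0,0,0,0,0],[0,0,0,0,0,0,0],[0,0,0,0,0,0,0],[0,0,0,0,0,0,0]]' 20
python3 -m creep '[[0,0,0,-3,0,0,0],[0,0,0,-4,0,0,0],[0,0,0,-4,0,0,0],[0,0,0,0,0,0,0]]'
python3 - <<'E'
from h import *
st()
a=goal([*tw([-.05,-.045]),.11],-175.5);a=goal([*tw([-.05,-.045]),.010],-175.5,a)
E
```

```text
time_s: 14.15
tcp_pos: [0.5039, 0.0233, 0.0089]
eef_rot: [-57.5, 89.9, 18.4]
contact_force: [-1.2, 1.0, 8.8]
gripper_width: 0.0158
time_s: 14.55
tcp_pos: [0.5064, 0.0239, 0.1235]
eef_rot: [-59.3, 89.4, 16.7]
contact_force: [0.1, 0.2, -1.0]
gripper_width: 0.0155
t 14.55 tcp [0.5064 0.0239 0.1235] F [ 0.1  0.2 -1. ] w 0.0155 j [ 25.  10. -29.   0. -51. -39.]
 turn [-0.322  0.004  0.009] shift cm [  1.35   3.78 -29.31]
 turn [0. 0. 0.] shift cm [10.  0. -0.]
```

```bash

python3 -m creep '[[-0.107,0,0,0,0,0,0],[-0.107,0,0,0,0,0,0],[-0.107,0,0,0,0,0,0],[0,0,0,0,0.54,-4.19,0],[0,0,0,0,0.54,-4.19,0],[0,0,0,0,0.54,-4.19,0],[0,0,0,0,0.54,-4.19,0],[0,0,0,0,0.54,-4.19,0]]'
python3 -m creep '[[0,0,0,0,0.54,-4.19,0],[0,0,0,0,0.54,-4.19,0],[0,0,0,4,0,0,0],[0,0,0,3.5,0,0,0],[0,0,0,0,0,0,0],[0,0,0,0,0,0,0]]'
python3 - <<'E'
from h import *
st()
a=goal([*tw([-.05,-.045]),.010],-175.5)
E
```

```text
time_s: 15.35
tcp_pos: [0.4916, -0.1896, 0.118]
eef_rot: [-92.9, 90.0, 1.4]
contact_force: [1.3, -0.0, 0.4]
gripper_width: 0.0158
time_s: 15.95
tcp_pos: [0.4874, -0.2725, 0.0429]
eef_rot: [93.3, 89.9, -172.3]
contact_force: [0.4, -0.5, 0.5]
gripper_width: 0.0153
t 15.95 tcp [ 0.4874 -0.2725  0.0429] F [ 0.4 -0.5  0.5] w 0.0153 j [ -9.  21. -27.   0. -43.  13.]
 turn [-0.002 -0.    -0.001] shift cm [ 3.29 -0.43  0.1 ]
```

```bash

python3 -m creep '[[0,0,0,0.9,-0.4,0.1,0],[0,0,0,0.9,0,0,0],[0,0,0,0.8,0,0,0],[0,0,0,0.6,0,0,0],[0,0,0,0,0,0,0],[0,0,0,0,0,0,32],[0,0,0,0,0,0,32],[0,0,0,0,0,0,32]]'
python3 -m creep '[[0,0,0,-3,0,0,32],[0,0,0,-4,0,0,32],[0,0,0,-4,0,0,32],[0,0,0,-4,0,0,32],[0,0,0,-4,0,0,32],[0,0,0,0,0,0,40]]'
python3 - <<'E'
from h import *
st()
a=goal([.6343,.2325,.205],-175.5);a=goal([.6343,.2325,.140],-175.5,a)
crank(37,-3,-175.5,8);crank(-3,-43,-175.5,8)
E
```

```text
time_s: 16.75
tcp_pos: [0.4916, -0.2712, 0.0108]
eef_rot: [-107.9, 90.0, -13.5]
contact_force: [-0.1, -0.2, 1.1]
gripper_width: 0.0275
time_s: 17.35
tcp_pos: [0.4944, -0.2723, 0.2071]
eef_rot: [-113.1, 89.4, -18.7]
contact_force: [0.3, 0.1, 0.3]
gripper_width: 0.032
t 17.35 tcp [ 0.4944 -0.2723  0.2071] F [0.3 0.1 0.3] w 0.032 j [ -9.  11. -16.   0. -63.  13.]
 turn [-0.002 -0.004  0.01 ] shift cm [  0.21 -17.91  49.23]
 turn [0. 0. 0.] shift cm [ 6.5  0.  -0. ]
crank 37 -3 [-0.15,-0.61] [-0.09,-0.62] [-0.04,-0.63] [0.02,-0.63] [0.07,-0.63] [0.13,-0.62] [0.18,-0.60] [0.23,-0.59]
crank -3 -43 [0.28,-0.56] [0.33,-0.54] [0.37,-0.51] [0.42,-0.47] [0.46,-0.43] [0.49,-0.39] [0.53,-0.35] [0.55,-0.30]
```

```bash

python3 -m creep '[[0,0,0,0,-1.63,4.48,40],[0,0,0,0,-1.63,4.48,40],[0,0,0,0,-1.63,4.48,40],[0,0,0,0,-1.63,4.48,40],[0,0,0,0,-1.63,4.48,40],[0,0,0,0,-1.63,4.48,40]]'
python3 -m creep '[[0,0,0,0,-1.63,4.48,40],[0,0,0,0,-1.63,4.48,40],[0,0,0,0,-1.63,4.48,40],[0,0,0,0,-1.63,4.48,40],[0,0,0,0,-1.63,4.48,40],[0,0,0,0,0,0,40],[0,0,0,0,0,0,40]]'
python3 - <<'E'
from h import *
st()
a=goal([.6343,.2325,.140],-175.5)
im,d=r.capture('scene');cv2.imwrite('pics/d.png',cv2.resize(im[150:350,160:460],(750,500)))
E
```

```text
time_s: 17.95
tcp_pos: [0.5687, 0.0063, 0.2008]
eef_rot: [-76.0, 90.0, 18.3]
contact_force: [1.2, -0.7, 0.1]
gripper_width: 0.0349
time_s: 18.65
tcp_pos: [0.6325, 0.235, 0.1996]
eef_rot: [115.0, 89.9, -150.5]
contact_force: [0.0, -0.4, 0.2]
gripper_width: 0.0348
t 18.65 tcp [0.6325 0.235  0.1996] F [ 0.  -0.4  0.2] w 0.0348 j [ 37.  22.  -1.  -0. -67. -32.]
 turn [-0.001 -0.001 -0.001] shift cm [ 5.96 -0.16 -0.27]
```

View pics/d.png

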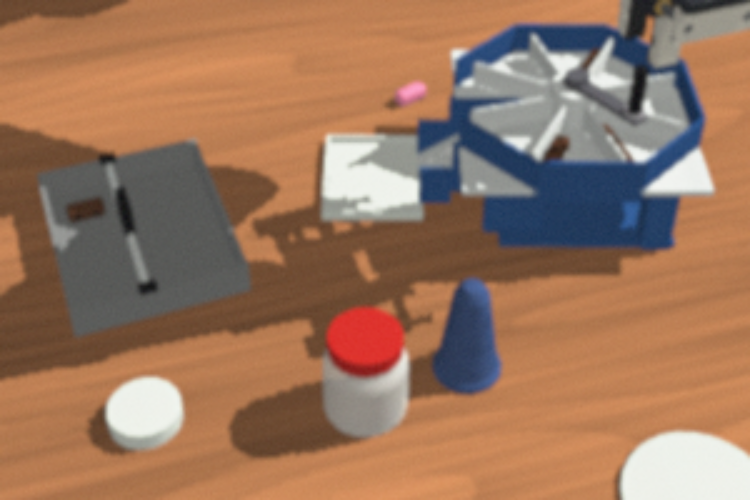

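The short toggle lies flat across the far lane at (87,210), the tray is empty, and the gripper is over the peg. Next I'll crank the other way.

```bash

python3 -m creep '[[0,0,0,0,-0.16,-0.27,40],[0,0,0,2.0,0,0,40],[0,0,0,2.0,0,0,40],[0,0,0,1.8,0,0,40],[0,0,0,0,0,0,0],[0,0,0,0,0,0,0],[0,0,0,0,0,0,0],[0,0,0,0,0,0,0]]' 15
python3 -m creep '[[0,0,0,0,-0.15,-0.61,0],[0,0,0,0,-0.09,-0.62,0],[0,0,0,0,-0.04,-0.63,0],[0,0,0,0,0.02,-0.63,0],[0,0,0,0,0.07,-0.63,0],[0,0,0,0,0.13,-0.62,0],[0,0,0,0,0.18,-0.60,0],[0,0,0,0,0.23,-0.59,0]]'
python3 -m creep '[[0,0,0,0,0.28,-0.56,0],[0,0,0,0,0.33,-0.54,0],[0,0,0,0,0.37,-0.51,0],[0,0,0,0,0.42,-0.47,0],[0,0,0,0,0.46,-0.43,0],[0,0,0,0,0.49,-0.39,0],[0,0,0,0,0,0,0],[0,0,0,0,0,0,0]]'
python3 look.py e
```

```text
time_s: 19.5
tcp_pos: [0.6345, 0.2308, 0.1441]
eef_rot: [-98.0, 90.0, -3.7]
contact_force: [-3.2, -2.5, 5.4]
gripper_width: 0.0136
time_s: 20.3
tcp_pos: [0.6381, 0.1819, 0.144]
eef_rot: [-81.3, 89.6, 13.0]
contact_force: [12.2, 0.4, 1.1]
gripper_width: 0.0132
time_s: 21.1
tcp_pos: [0.6195, 0.1458, 0.1442]
eef_rot: [-125.3, 89.4, -31.1]
contact_force: [25.4, -23.0, -4.5]
gripper_width: 0.0139
t 21.1 tcp [0.6195 0.1458 0.1442] F [ 25.4 -23.   -4.5] w 0.0139 j [ 31.  20. -11.   1. -58. -27.]
long1 []
short1 [(0.45, [273.0, 299.0, 290.0, 311.0])]
```

View pics/e.png

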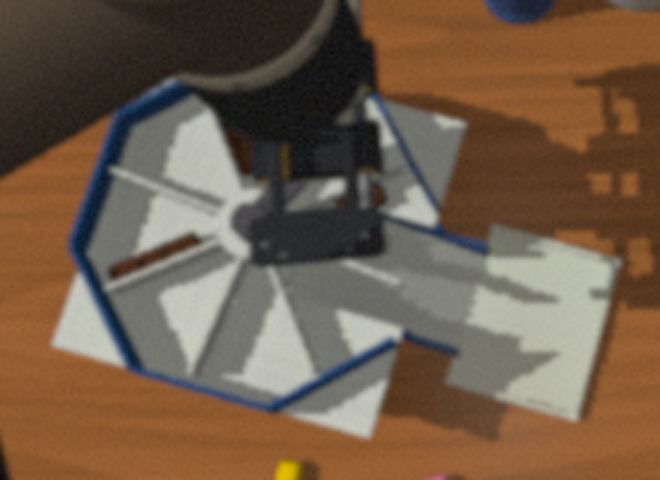

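The vanes show the drum near -30° and the tray empty. The wrist force of 34 N says the grip is strained, so I'll release and re-measure before going on.

```bash

python3 -m creep '[[0,0,0,0,0,0,18],[0,0,0,0,0,0,20],[0,0,0,0,0,0,25],[0,0,0,0,0,0,40],[0,0,0,0,0,0,40]]'
python3 - <<'E'
from h import *
s=st();p0=s['tcp_pos']
im,d=r.capture('wrist');cv2.imwrite('pics/f.png',im)
P=cloud('wrist',d);z=P[...,2]
dd=np.hypot(P[...,0]-F[0],P[...,1]-F[1])
for a,b in((.165,.19),(.13,.16)):
    m=(z>a)&(z<b)&(d>0)&(dd<.1);q=P[m]
    if len(q):print(a,len(q),cv2.minAreaRect((q[:,:2]*1000).astype(np.float32)),q.mean(0))
im,d=r.capture('scene')
P=cloud('scene',d);m=(P[...,2]>.13)&(P[...,2]<.185)&(np.hypot(P[...,0]-F[0],P[...,1]-F[1])<.09)&(im.max(-1)<70);q=P[m]
for lo in np.arange(.13,.185,.01):
    w=q[(q[:,2]>lo)&(q[:,2]<lo+.01)];print(round(lo,2),len(w),np.round(np.median(w,0),4) if len(w) else '', np.round(np.ptp(w,0),3)if len(w) else '')
E
```

```text
time_s: 21.75
tcp_pos: [0.6129, 0.1508, 0.1419]
eef_rot: [105.9, 89.9, -159.8]
contact_force: [-0.6, 0.2, 0.0]
gripper_width: 0.0318
t 21.75 tcp [0.6129 0.1508 0.1419] F [-0.6  0.2  0. ] w 0.0318 j [ 31.  20. -12.  -0. -58. -27.]
0.165 2145 ((612.0911254882812, 150.25479125976562), (58.27096939086914, 23.340496063232422), 4.602109909057617) [0.6137507  0.14440574 0.17700345]
0.13 2091 ((609.7523803710938, 175.73316955566406), (60.14113235473633, 75.05473327636719), 3.628572940826416) [0.61359655 0.14547626 0.14683909]
0.13 1 [0.6185 0.1488 0.1339] [0. 0. 0.]
0.14 14 [0.5967 0.1471 0.1467] [0.026 0.015 0.007]
0.15 24 [0.5969 0.147  0.1548] [0.028 0.013 0.009]
0.16 16 [0.6055 0.146  0.1649] [0.027 0.006 0.01 ]
0.17 3 [0.618  0.1472 0.1726] [0.003 0.002 0.001]
0.18 0
```

View pics/f.png

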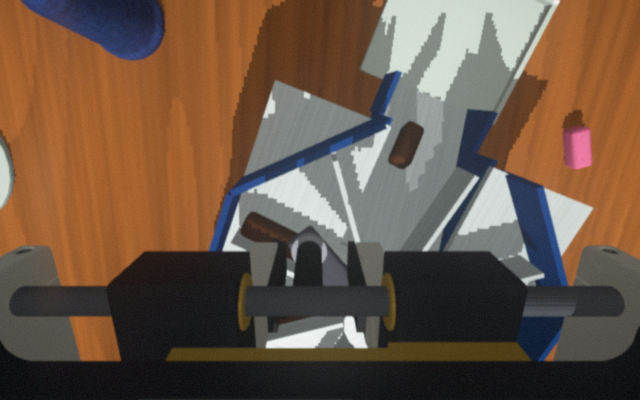

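```bash
python3 - <<'E'
from h import *
c=cam('wrist');print(c[0],'cam pos',-c[3][:3,:3].T@c[3][:3,3])
for p in((.6129,.1508),(.6185,.1475),(.6155,.1525)):
  for z in(.128,.18):print(p,z,np.round(proj('wrist',[*p,z]),0))
im,d=r.capture('wrist');cv2.imwrite('pics/g.png',cv2.resize(im[80:330,200:520],(800,625)[:1]+(600,),interpolation=cv2.INTER_CUBIC))
P=cloud('wrist',d)
for v in range(236,312,6):print(v,[tuple(np.round(P[v,u]*1000).astype(int)) for u in(296,308,320)])
st()
E
```

```text
332.23558254705085 cam pos [0.61935929 0.06963548 0.29998915]
(0.6129, 0.1508) 0.128 [317. 247.]
(0.6129, 0.1508) 0.18 [317. 300.]
(0.6185, 0.1475) 0.128 [307. 241.]
(0.6185, 0.1475) 0.18 [304. 293.]
(0.6155, 0.1525) 0.128 [312. 249.]
(0.6155, 0.1525) 0.18 [310. 303.]
236 [(np.int64(625), np.int64(146), np.int64(126)), (np.int64(618), np.int64(144), np.int64(130)), (np.int64(612), np.int64(144), np.int64(129))]
242 [(np.int64(619), np.int64(70), np.int64(300)), (np.int64(618), np.int64(146), np.int64(134)), (np.int64(612), np.int64(146), np.int64(133))]
248 [(np.int64(625), np.int64(151), np.int64(132)), (np.int64(618), np.int64(145), np.int64(142)), (np.int64(611), np.int64(149), np.int64(134))]
254 [(np.int64(624), np.int64(154), np.int64(132)), (np.int64(618), np.int64(145), np.int64(149)), (np.int64(611), np.int64(148), np.int64(142))]
260 [(np.int64(624), np.int64(149), np.int64(149)), (np.int64(618), np.int64(145), np.int64(155)), (np.int64(612), np.int64(148), np.int64(149))]
266 [(np.int64(623), np.int64(149), np.int64(156)), (np.int64(618), np.int64(146), np.int64(160)), (np
[... 461 characters left out ...]
48), np.int64(172))]
290 [(np.int64(621), np.int64(119), np.int64(223)), (np.int64(618), np.int64(119), np.int64(223)), (np.int64(615), np.int64(119), np.int64(222))]
296 [(np.int64(621), np.int64(120), np.int64(224)), (np.int64(618), np.int64(120), np.int64(224)), (np.int64(615), np.int64(120), np.int64(224))]
302 [(np.int64(621), np.int64(121), np.int64(226)), (np.int64(618), np.int64(122), np.int64(224)), (np.int64(615), np.int64(121), np.int64(226))]
308 [(np.int64(621), np.int64(122), np.int64(227)), (np.int64(618), np.int64(122), np.int64(226)), (np.int64(614), np.int64(123), np.int64(225))]
t 21.9 tcp [0.6132 0.1513 0.1423] F [-0.1 -0.7  0.9] w 0.0346 j [ 32.  20. -11.  -0. -58. -27.]
```

View pics/g.png

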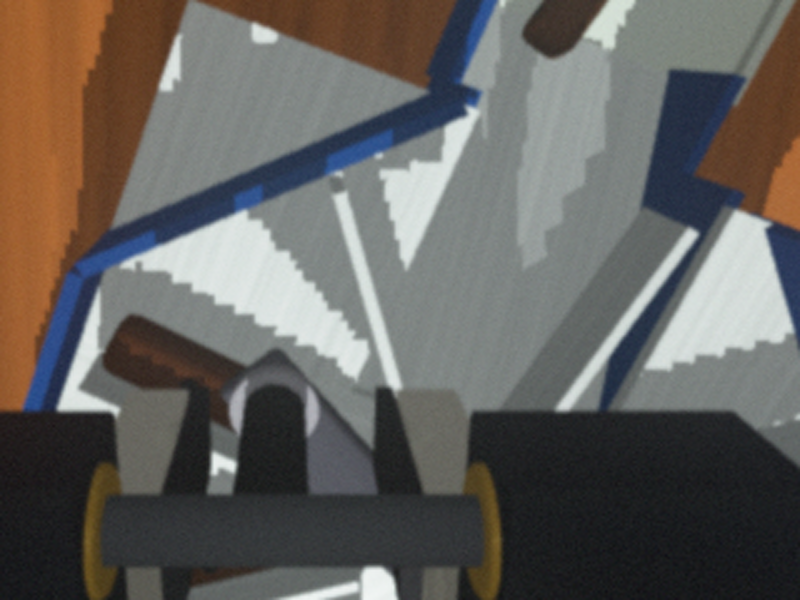

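The short toggle has slid down to the tray. By depth the peg axis is at (0.618, 0.1525), so my drum centre was about 2 mm off; I'm correcting it to (0.567, 0.2055).

```bash
sed -i 's/F=np.array(\[.5665,.2075\])/F=np.array([.567,.2055])/' h.py; sed -i 's/.0722/.072/g' h.py
python3 -m creep '[[0,0,0,-4,0,0,40],[0,0,0,-4,0,0,40]]'
python3 look.py h
```

```text
time_s: 22.1
tcp_pos: [0.6126, 0.151, 0.2222]
eef_rot: [114.6, 89.8, -151.1]
contact_force: [1.3, 0.3, -0.3]
gripper_width: 0.0352
t 22.1 tcp [0.6126 0.151  0.2222] F [ 1.3  0.3 -0.3] w 0.0352 j [ 32.  17.  -5.  -0. -68. -27.]
wood 105 ctr [466.7   8.6] size [129.4  30.2] axis deg 12.4 z 0.019 feeder xy [0.003 0.002]
long1 []
short1 [(0.6, [271.0, 301.0, 290.0, 312.0]), (0.54, [307.0, 235.0, 324.0, 248.0])]
```

```bash
sed -i 's/(z>.006)/(z>.011)\&(z<.03)\&(d>0)/' look.py; python3 look.py h; python3 - <<'E'
import cv2;a=cv2.imread('pics/h.png');print(a.shape);cv2.imwrite('pics/h2.png',a[200:450,400:660])
E
```

```text
t 22.25 tcp [0.615  0.1521 0.2259] F [ 0.6 -0.6 -1.3] w 0.0351 j [ 32.  17.  -5.   0. -68. -27.]
wood 104 ctr [516.1  20.3] size [35.3 14.4] axis deg 64.0 z 0.0188 feeder xy [0.004 0.002]
long1 []
short1 [(0.48, [273.0, 298.0, 292.0, 310.0])]
(480, 660, 3)
```

View pics/h2.png

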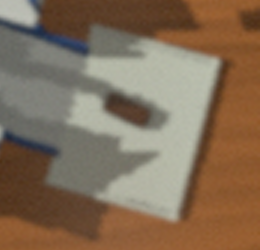

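The picture shows the short toggle at (128,108), tilted as measured (axis 64°).

```bash
python3 - <<'E'
from h import *
a=goal([.516,.0203,.12],-206);a=goal([.516,.0203,.008],-206,a)
E
```

```text
turn [ 0.53  -0.001 -0.001] shift cm [ 10.16   2.97 -16.01]
 turn [0. 0. 0.] shift cm [11.2  0.   0. ]
```

```bash

python3 -m creep '[[0.133,0,0,0,0,0,40],[0.133,0,0,0,0,0,40],[0.132,0,0,0,0,0,40],[0.132,0,0,0,0,0,40],[0,0,0,0,0.74,-4,40],[0,0,0,0,0.74,-4,40],[0,0,0,0,0.74,-4,40],[0,0,0,0,0.74,-4,40]]'
python3 -m creep '[[0,0,0,4.5,0,0,40],[0,0,0,4.5,0,0,40],[0,0,0,4.5,0,0,40],[0,0,0,4.3,0,0,40],[0,0,0,0,0,0,40],[0,0,0,0,0,0,40]]'
python3 - <<'E'
from h import *
st()
a=goal([.516,.0203,.008],-206)
E
```

```text
time_s: 23.2
tcp_pos: [0.515, 0.0192, 0.2211]
eef_rot: [136.0, 89.8, -160.0]
contact_force: [0.8, -0.2, 0.9]
gripper_width: 0.035
time_s: 23.8
tcp_pos: [0.5163, 0.02, 0.0442]
eef_rot: [147.0, 89.8, -149.0]
contact_force: [0.8, 0.4, 0.6]
gripper_width: 0.0352
t 23.8 tcp [0.5163 0.02   0.0442] F [0.8 0.4 0.6] w 0.0352 j [ 24.  17. -32.   0. -41. -50.]
 turn [ 0.    -0.003 -0.002] shift cm [3.62 0.04 0.01]
```

```bash

python3 -m creep '[[0,0,0,1.8,0,0,40],[0,0,0,1.8,0,0,40],[0,0,0,0,0,0,40],[0,0,0,0,0,0,0],[0,0,0,0,0,0,0],[0,0,0,0,0,0,0],[0,0,0,0,0,0,0],[0,0,0,0,0,0,0]]' 20
python3 -m creep '[[0,0,0,-3,0,0,0],[0,0,0,-4,0,0,0],[0,0,0,-4,0,0,0],[0,0,0,0,0,0,0]]'
python3 - <<'E'
from h import *
st()
a=goal([*tw([.05,-.045]),.11],-175.5);a=goal([*tw([.05,-.045]),.010],-175.5,a)
E
```

```text
time_s: 24.6
tcp_pos: [0.5178, 0.0207, 0.0099]
eef_rot: [-47.3, 89.9, 16.7]
contact_force: [-2.2, 0.9, 8.3]
gripper_width: 0.0155
time_s: 25.0
tcp_pos: [0.5203, 0.0213, 0.1247]
eef_rot: [-48.5, 89.4, 15.5]
contact_force: [0.1, -0.3, -0.6]
gripper_width: 0.0153
t 25.0 tcp [0.5203 0.0213 0.1247] F [ 0.1 -0.3 -0.6] w 0.0153 j [ 24.  11. -27.   0. -51. -50.]
 turn [-0.531  0.004  0.009] shift cm [  1.47  -4.85 -28.94]
 turn [0. 0. 0.] shift cm [10.  0. -0.]
```

```bash

python3 -m creep '[[-0.133,0,0,0,0,0,0],[-0.133,0,0,0,0,0,0],[-0.133,0,0,0,0,0,0],[-0.132,0,0,0,0,0,0],[0,0,0,0,-0.7,-4.13,0],[0,0,0,0,-0.7,-4.13,0],[0,0,0,0,-0.7,-4.13,0],[0,0,0,0,-0.7,-4.13,0]]'
python3 -m creep '[[0,0,0,0,-0.7,-4.13,0],[0,0,0,0,-0.7,-4.13,0],[0,0,0,0,-0.7,-4.13,0],[0,0,0,4,0,0,0],[0,0,0,3.5,0,0,0],[0,0,0,0,0,0,0],[0,0,0,0,0,0,0]]'
python3 - <<'E'
from h import *
st()
a=goal([*tw([.05,-.045]),.010],-175.5)
E
```

```text
time_s: 25.8
tcp_pos: [0.5577, -0.1436, 0.1189]
eef_rot: [-90.9, 90.0, 3.5]
contact_force: [0.4, 1.7, -0.4]
gripper_width: 0.0155
time_s: 26.5
tcp_pos: [0.5879, -0.2642, 0.0439]
eef_rot: [98.2, 89.9, -167.3]
contact_force: [0.0, 0.2, 0.5]
gripper_width: 0.0158
t 26.5 tcp [ 0.5879 -0.2642  0.0439] F [0.  0.2 0.5] w 0.0158 j [ -7.  27. -15.   0. -48.  11.]
 turn [-0.001 -0.    -0.001] shift cm [ 3.39 -0.36  0.06]
```

```bash

python3 -m creep '[[0,0,0,0.9,-0.36,0.06,0],[0,0,0,0.9,0,0,0],[0,0,0,0.9,0,0,0],[0,0,0,0.6,0,0,0],[0,0,0,0,0,0,0],[0,0,0,0,0,0,32],[0,0,0,0,0,0,32],[0,0,0,0,0,0,32]]'
python3 -m creep '[[0,0,0,-3,0,0,32],[0,0,0,-4,0,0,32],[0,0,0,-4,0,0,32],[0,0,0,-4,0,0,32],[0,0,0,-4,0,0,32],[0,0,0,0,0,0,40],[0,0,0,0,0,0,40]]'
python3 - <<'E'
from h import *
st()
a=goal([.6175,.1525,.205],-175.5);a=goal([.6175,.1525,.140],-175.5,a)
crank(-30,-70,-175.5,8);crank(-70,-90,-175.5,4)
E
```

```text
time_s: 27.3
tcp_pos: [0.5915, -0.2632, 0.0106]
eef_rot: [-92.4, 90.0, 2.1]
contact_force: [0.6, -0.2, 0.5]
gripper_width: 0.0274
time_s: 28.0
tcp_pos: [0.5919, -0.2632, 0.2019]
eef_rot: [-96.7, 89.8, -2.3]
contact_force: [-0.3, -0.1, 0.3]
gripper_width: 0.0344
t 28.0 tcp [ 0.5919 -0.2632  0.2019] F [-0.3 -0.1  0.3] w 0.0344 j [ -7.  19.  -5.  -0. -66.  11.]
 turn [-0.002 -0.     0.003] shift cm [-0.31 -5.81 41.24]
 turn [0. 0. 0.] shift cm [ 6.5  0.  -0. ]
crank -30 -70 [0.50,-0.37] [0.54,-0.33] [0.56,-0.28] [0.58,-0.23] [0.60,-0.18] [0.62,-0.13] [0.62,-0.07] [0.63,-0.02]
crank -70 -90 [0.63,0.04] [0.62,0.09] [0.61,0.15] [0.60,0.20]
```

```bash

python3 -m creep '[[0,0,0,-0.3,-0.645,4.58,40],[0,0,0,0,-0.645,4.58,40],[0,0,0,0,-0.645,4.58,40],[0,0,0,0,-0.645,4.58,40],[0,0,0,0,-0.645,4.58,40]]'
python3 -m creep '[[0,0,0,0,-0.645,4.58,40],[0,0,0,0,-0.645,4.58,40],[0,0,0,0,-0.645,4.58,40],[0,0,0,0,-0.645,4.58,40],[0,0,0,0,0,0,40],[0,0,0,0,0,0,40],[0,0,0,0,0,0,40]]'
cat > peg.py <<'E'
from h import *
import sys
g=np.array([float(x) for x in sys.argv[1:3]]);s=st();im,d=r.capture('wrist');P=cloud('wrist',d)
m=(d>0)&(np.hypot(P[...,0]-g[0],P[...,1]-g[1])<.018)&(P[...,2]>.135)&(P[...,2]<.176);q=P[m]
if len(q)>30:
    from scipy.optimize import least_squares
    f=least_squares(lambda c:np.hypot(q[:,0]-c[0],q[:,1]-c[1])-.007,g+[0,.003],loss='soft_l1',f_scale=.001)
    p=f.x;e=p-F;print('peg',np.round(p,4),len(q),'r',np.hypot(*e),'feeder deg',np.degrees(np.arctan2(e[1],e[0])-fy))
    goal([*p,.141],float(sys.argv[3]))
else:print('none',len(q))
E
python3 peg.py .6175 .1525 -175.5
```

```text
time_s: 28.5
tcp_pos: [0.6051, -0.0307, 0.202]
eef_rot: [93.1, 89.9, -172.5]
contact_force: [1.2, 0.2, -0.3]
gripper_width: 0.0352
time_s: 29.2
tcp_pos: [0.6171, 0.1515, 0.2024]
eef_rot: [114.0, 89.9, -151.6]
contact_force: [0.1, -0.6, -1.2]
gripper_width: 0.0355
t 29.2 tcp [0.6171 0.1515 0.2024] F [ 0.1 -0.6 -1.2] w 0.0355 j [ 31.  18.  -7.  -0. -66. -27.]
peg [0.6172 0.152 ] 438 r 0.07334628497273839 feeder deg -30.285496566045644
 turn [-0.003 -0.001 -0.001] shift cm [ 6.18 -0.    0.09]
```

```bash

python3 -m creep '[[0,0,0,2,0,0.1,40],[0,0,0,2,0,0,40],[0,0,0,2.1,0,0,40],[0,0,0,0,0,0,40],[0,0,0,0,0,0,0],[0,0,0,0,0,0,0],[0,0,0,0,0,0,0],[0,0,0,0,0,0,0]]' 10
python3 -m creep '[[0,0,0,0,0.50,-0.37,0],[0,0,0,0,0.54,-0.33,0],[0,0,0,0,0.56,-0.28,0],[0,0,0,0,0.58,-0.23,0],[0,0,0,0,0.60,-0.18,0],[0,0,0,0,0.62,-0.13,0],[0,0,0,0,0,0,0],[0,0,0,0,0,0,0]]'
python3 look.py i
```

```text
time_s: 30.05
tcp_pos: [0.6179, 0.1534, 0.1438]
eef_rot: [-65.4, 89.9, 29.1]
contact_force: [-1.5, -0.2, 4.0]
gripper_width: 0.014
time_s: 30.85
tcp_pos: [0.5848, 0.1342, 0.1435]
eef_rot: [-162.9, 89.9, -68.5]
contact_force: [1.2, -5.6, 6.0]
gripper_width: 0.0141
t 30.85 tcp [0.5848 0.1342 0.1435] F [ 1.2 -5.6  6. ] w 0.0141 j [ 32.  17. -16.   0. -57. -27.]
long1 []
short1 []
```

```bash

python3 -m creep '[[0,0,0,0,0.62,-0.07,0],[0,0,0,0,0,0,0],[0,0,0,0,0,0,0],[0,0,0,0,0,0,0]]'
python3 look.py j
python3 -m creep '[[0,0,0,0,0.3,0,0],[0,0,0,0,0.3,0,0],[0,0,0,0,0,0,0],[0,0,0,0,0,0,0],[0,0,0,0,0,0,0]]'
python3 look.py j
```

```text
time_s: 31.4
tcp_pos: [0.5789, 0.1335, 0.1434]
eef_rot: [-165.9, 89.9, -71.4]
contact_force: [0.8, -4.7, 7.5]
gripper_width: 0.0135
t 31.4 tcp [0.5789 0.1335 0.1434] F [ 0.8 -4.7  7.5] w 0.0135 j [ 32.  17. -16.   0. -57. -27.]
long1 []
short1 [(0.59, [274.0, 302.0, 288.0, 311.0])]
time_s: 32.05
tcp_pos: [0.5731, 0.1333, 0.1434]
eef_rot: [-142.2, 89.9, -47.7]
contact_force: [0.8, -5.0, 6.7]
gripper_width: 0.0138
t 32.05 tcp [0.5731 0.1333 0.1434] F [ 0.8 -5.   6.7] w 0.0138 j [ 32.  16. -17.   0. -57. -28.]
long1 [(0.47, [271.0, 198.0, 270.0, 204.0])]
short1 [(0.4, [272.0, 299.0, 292.0, 309.0])]
```

View pics/j.png

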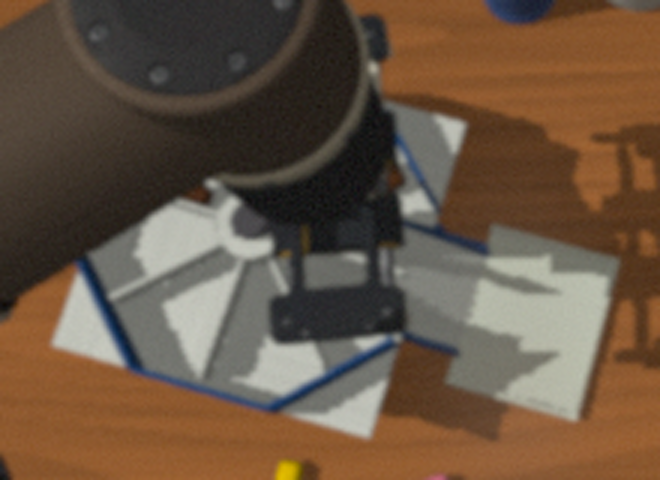

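The tray is still empty and the long toggle shows at the edge of the opening near (395,175). I'll continue in small steps.

```bash

python3 -m creep '[[0,0,0,0,0.31,0.01,0],[0,0,0,0,0.31,0.02,0],[0,0,0,0,0,0,0],[0,0,0,0,0,0,0],[0,0,0,0,0,0,0],[0,0,0,0,0,0,0]]'
python3 look.py k
```

```text
time_s: 32.8
tcp_pos: [0.5668, 0.1335, 0.1433]
eef_rot: [-116.9, 90.0, -22.5]
contact_force: [1.0, -3.9, 6.9]
gripper_width: 0.0139
t 32.8 tcp [0.5668 0.1335 0.1433] F [ 1.  -3.9  6.9] w 0.0139 j [ 32.  16. -18.   0. -56. -28.]
long1 []
short1 []
```

```bash

python3 -m creep '[[0,0,0,0,0.31,0.03,0],[0,0,0,0,0.31,0.04,0],[0,0,0,0,0,0,0],[0,0,0,0,0,0,0],[0,0,0,0,0,0,0],[0,0,0,0,0,0,0]]'
python3 look.py k
python3 - <<'E'
from h import *
im,d=r.capture('wrist');cv2.imwrite('pics/l.png',im)
E
```

```text
time_s: 33.55
tcp_pos: [0.5605, 0.134, 0.1432]
eef_rot: [-76.3, 90.0, 18.1]
contact_force: [1.0, -2.5, 7.3]
gripper_width: 0.0137
t 33.55 tcp [0.5605 0.134  0.1432] F [ 1.  -2.5  7.3] w 0.0137 j [ 33.  15. -19.   0. -56. -28.]
long1 [(0.76, [272.0, 236.0, 298.0, 244.0])]
short1 []
```

View pics/l.png

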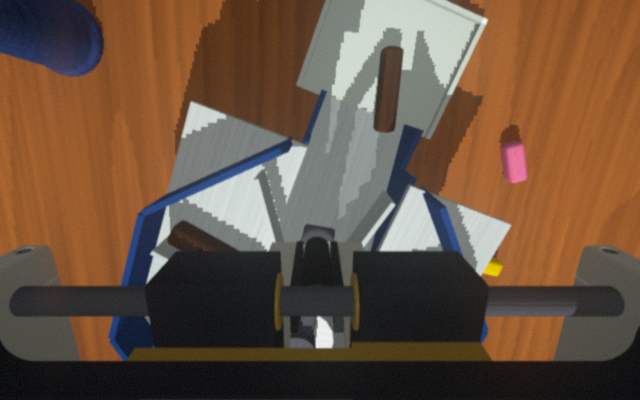

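The long toggle has slid into the tray at (388,90) and the next long one waits at (200,238). I'll release, lift and measure.

```bash

python3 -m creep '[[0,0,0,0,0,0,20],[0,0,0,0,0,0,40],[0,0,0,0,0,0,40],[0,0,0,-4,0,0,40],[0,0,0,-4,0,0,40]]'
python3 look.py m
python3 - <<'E'
from h import *
im,d=r.capture('wrist');P=cloud('wrist',d)
c=fw([0,-.2]);z=P[...,2];q=(P[...,:2]-c)@rot(fy)
m=(abs(q[...,0])<.058)&(abs(q[...,1])<.05)&(z>.011)&(z<.03)&(d>0)&(im.max(-1)<120)
n,L,S,C=cv2.connectedComponentsWithStats(m.astype(np.uint8))
for i in range(1,n):
    if S[i,4]>60:print(S[i,4],cv2.minAreaRect((P[L==i][:,:2]*1000).astype(np.float32)),np.median(P[L==i][:,2]))
E
```

```text
time_s: 34.25
tcp_pos: [0.5592, 0.1335, 0.222]
eef_rot: [111.7, 89.8, -153.9]
contact_force: [1.2, 0.9, 0.2]
gripper_width: 0.0346
t 34.25 tcp [0.5592 0.1335 0.222 ] F [1.2 0.9 0.2] w 0.0346 j [ 33.  12. -12.  -0. -66. -28.]
wood 184 ctr [499.4  30.7] size [12.6 63.1] axis deg -86.7 z 0.0187 feeder xy [-0.016  0.008]
long1 [(0.5, [296.0, 248.0, 324.0, 254.0])]
short1 [(0.42, [271.0, 299.0, 292.0, 310.0])]
1040 ((501.7275085449219, 29.555044174194336), (16.386310577392578, 65.47588348388672), 3.08746075630188) 0.017589340932045547
```

```bash
python3 - <<'E'
from h import *
a=goal([.5005,.030,.12],-176.8);a=goal([.5005,.03,.008],-176.8,a)
E
```

```text
turn [0.021 0.001 0.001] shift cm [ 10.32   6.56 -10.08]
 turn [0. 0. 0.] shift cm [11.2  0.   0. ]
```

```bash

python3 -m creep '[[0.021,0,0,0,0,0,40],[0,0,0,0,2.2,-3.36,40],[0,0,0,0,2.2,-3.36,40],[0,0,0,0,2.16,-3.36,40],[0,0,0,4.5,0,0,40],[0,0,0,4.5,0,0,40],[0,0,0,4.5,0,0,40],[0,0,0,4.0,0,0,40]]'
python3 -m creep '[[0,0,0,0,0,0,40],[0,0,0,0,0,0,40]]'
python3 - <<'E'
from h import *
st()
a=goal([.5005,.030,.008],-176.8)
E
```

```text
time_s: 35.25
tcp_pos: [0.4989, 0.0288, 0.0449]
eef_rot: [104.4, 89.9, -162.5]
contact_force: [0.2, -0.2, -0.8]
gripper_width: 0.0351
time_s: 35.45
tcp_pos: [0.4999, 0.0292, 0.0472]
eef_rot: [118.9, 89.8, -147.9]
contact_force: [0.9, 0.3, 0.5]
gripper_width: 0.035
t 35.45 tcp [0.4999 0.0292 0.0472] F [0.9 0.3 0.5] w 0.035 j [ 26.  16. -34.   0. -41. -23.]
 turn [ 0.    -0.002 -0.003] shift cm [ 3.92 -0.06  0.08]
```

Long slot 1: tote x = -0.055.

```bash

python3 -m creep '[[0,0,0,2,-0.05,0.08,40],[0,0,0,1.9,0,0,40],[0,0,0,0,0,0,40],[0,0,0,0,0,0,0],[0,0,0,0,0,0,0],[0,0,0,0,0,0,0],[0,0,0,0,0,0,0],[0,0,0,0,0,0,0]]' 20
python3 -m creep '[[0,0,0,-3,0,0,0],[0,0,0,-4,0,0,0],[0,0,0,-4,0,0,0],[0,0,0,0,0,0,0],[0,0,0,0,0,0,0]]'
python3 - <<'E'
from h import *
st()
a=goal([*tw([-.055,.0325]),.11],-175.5);a=goal([*tw([-.055,.0325]),.010],-175.5,a)
E
```

```text
time_s: 36.25
tcp_pos: [0.5018, 0.0308, 0.0099]
eef_rot: [-74.6, 89.9, 18.7]
contact_force: [-1.5, 1.2, 9.0]
gripper_width: 0.0154
time_s: 36.75
tcp_pos: [0.5015, 0.0307, 0.1201]
eef_rot: [-64.5, 89.8, 28.7]
contact_force: [0.3, 0.6, -0.7]
gripper_width: 0.0158
t 36.75 tcp [0.5015 0.0307 0.1201] F [ 0.3  0.6 -0.7] w 0.0158 j [ 26.  10. -29.  -0. -51. -23.]
 turn [-0.023  0.001  0.003] shift cm [  1.01   3.84 -22.27]
 turn [0. 0. 0.] shift cm [10.  0. -0.]
```

```bash

python3 -m creep '[[-0.023,0,0,0,0,0,0],[0,0,0,0,0.77,-4.45,0],[0,0,0,0,0.77,-4.45,0],[0,0,0,0,0.77,-4.45,0],[0,0,0,0,0.77,-4.45,0],[0,0,0,0,0.77,-4.45,0],[0,0,0,4,0,0,0],[0,0,0,3.5,0,0,0]]'
python3 -m creep '[[0,0,0,0,0,0,0],[0,0,0,0,0,0,0]]'
python3 - <<'E'
from h import *
st()
a=goal([*tw([-.055,.0325]),.010],-175.5)
E
```

```text
time_s: 37.55
tcp_pos: [0.4792, -0.1961, 0.0418]
eef_rot: [55.8, 90.0, 150.1]
contact_force: [-1.0, 0.0, -1.8]
gripper_width: 0.0159
time_s: 37.75
tcp_pos: [0.4793, -0.1945, 0.0429]
eef_rot: [90.7, 89.8, -174.7]
contact_force: [1.1, -0.4, 0.1]
gripper_width: 0.0159
t 37.75 tcp [ 0.4793 -0.1945  0.0429] F [ 1.1 -0.4  0.1] w 0.0159 j [ -0.  17. -32.   0. -41.   5.]
 turn [ 0.001 -0.    -0.004] shift cm [ 3.29 -0.13  0.01]
```

```bash

python3 -m creep '[[0,0,0,0.9,-0.13,0,0],[0,0,0,0.9,0,0,0],[0,0,0,0.9,0,0,0],[0,0,0,0.5,0,0,0],[0,0,0,0,0,0,0],[0,0,0,0,0,0,32],[0,0,0,0,0,0,32],[0,0,0,0,0,0,32]]'
python3 -m creep '[[0,0,0,-3,0,0,32],[0,0,0,-4,0,0,32],[0,0,0,-4,0,0,32],[0,0,0,-4,0,0,32],[0,0,0,-4,0,0,32],[0,0,0,0,0,0,40],[0,0,0,0,0,0,40]]'
python3 - <<'E'
from h import *
st()
a=goal([.5605,.134,.205],-175.5);a=goal([.5605,.134,.140],-175.5,a)
crank(-79,-119,-175.5,8);crank(-119,-159,-175.5,8)
E
```

```text
time_s: 38.55
tcp_pos: [0.4815, -0.1944, 0.0117]
eef_rot: [-94.7, 90.0, -0.1]
contact_force: [0.4, 0.3, 0.1]
gripper_width: 0.0271
time_s: 39.25
tcp_pos: [0.4818, -0.1943, 0.2026]
eef_rot: [-88.9, 89.8, 5.6]
contact_force: [-0.8, -0.2, -2.0]
gripper_width: 0.0345
t 39.25 tcp [ 0.4818 -0.1943  0.2026] F [-0.8 -0.2 -2. ] w 0.0345 j [ -0.   7. -21.  -0. -62.   5.]
 turn [0.    0.    0.003] shift cm [ -0.24 -10.43  32.11]
 turn [0. 0. 0.] shift cm [ 6.5  0.  -0. ]
crank -79 -119 [0.61,0.14] [0.60,0.19] [0.58,0.24] [0.56,0.29] [0.53,0.34] [0.50,0.38] [0.46,0.42] [0.42,0.46]
crank -119 -159 [0.38,0.50] [0.34,0.53] [0.29,0.56] [0.24,0.58] [0.19,0.60] [0.14,0.61] [0.08,0.62] [0.03,0.63]
```

```bash

python3 -m creep '[[0,0,0,-0.3,-1.49,4.59,40],[0,0,0,0,-1.49,4.59,40],[0,0,0,0,-1.49,4.59,40],[0,0,0,0,-1.49,4.59,40],[0,0,0,0,-1.49,4.59,40],[0,0,0,0,-1.49,4.59,40],[0,0,0,0,-1.49,4.57,40]]'
python3 -m creep '[[0,0,0,0,0,0,40],[0,0,0,0,0,0,40],[0,0,0,0,0,0,40]]'
python3 peg.py .5605 .134 -175.5
```

```text
time_s: 39.95
tcp_pos: [0.5593, 0.1357, 0.2029]
eef_rot: [111.3, 89.8, -154.2]
contact_force: [2.0, -0.1, 0.7]
gripper_width: 0.0349
time_s: 40.25
tcp_pos: [0.5592, 0.1333, 0.2033]
eef_rot: [112.8, 89.9, -152.7]
contact_force: [0.4, 0.3, 0.6]
gripper_width: 0.0346
t 40.25 tcp [0.5592 0.1333 0.2033] F [0.4 0.3 0.6] w 0.0346 j [ 33.  12. -14.  -0. -64. -28.]
peg [0.5614 0.1207] 420 r 0.08496369117822912 feeder deg -77.26393937608864
 turn [-0.    -0.001 -0.001] shift cm [ 6.27 -0.1  -1.24]
```

```bash
sed -i 's/    p=f.x;/    p=f.x\n    if p[1]<np.median(q[:,1]):p=np.array([p[0],2*np.median(q[:,1])-p[1]])\n    /' peg.py
python3 -m creep '[[0,0,0,2,-0.2,0.1,40],[0,0,0,2,0,0,40],[0,0,0,2.1,0,0,40],[0,0,0,0,0,0,40],[0,0,0,0,0,0,0],[0,0,0,0,0,0,0],[0,0,0,0,0,0,0],[0,0,0,0,0,0,0]]' 10
python3 -m creep '[[0,0,0,0,0.61,0.14,0],[0,0,0,0,0.60,0.19,0],[0,0,0,0,0.58,0.24,0],[0,0,0,0,0.56,0.29,0],[0,0,0,0,0.53,0.34,0],[0,0,0,0,0.50,0.38,0],[0,0,0,0,0.46,0.42,0],[0,0,0,0,0,0,0]]'
python3 -m creep '[[0,0,0,0,0.21,0.23,0],[0,0,0,0,0.21,0.23,0],[0,0,0,0,0,0,0],[0,0,0,0,0,0,0],[0,0,0,0,0,0,0],[0,0,0,0,0,0,0]]'
python3 look.py n
```

```text
time_s: 41.1
tcp_pos: [0.5622, 0.135, 0.1446]
eef_rot: [-79.8, 89.9, 14.7]
contact_force: [-0.9, -2.0, 3.9]
gripper_width: 0.014
time_s: 41.9
tcp_pos: [0.5213, 0.1528, 0.1438]
eef_rot: [7.8, 90.0, 102.3]
contact_force: [-1.1, -1.4, 7.2]
gripper_width: 0.0137
time_s: 42.5
tcp_pos: [0.5171, 0.1568, 0.1436]
eef_rot: [39.4, 90.0, 133.9]
contact_force: [0.3, 0.2, 7.1]
gripper_width: 0.0136
t 42.5 tcp [0.5171 0.1568 0.1436] F [0.3 0.2 7.1] w 0.0136 j [ 38.  12. -23.  -0. -55. -33.]
long1 []
short1 [(0.41, [271.0, 298.0, 290.0, 312.0])]
```

```bash

python3 -m creep '[[0,0,0,0,0.19,0.25,0],[0,0,0,0,0,0,0],[0,0,0,0,0,0,0],[0,0,0,0,0,0,0],[0,0,0,0,0,0,0]]'
python3 look.py n
python3 -m creep '[[0,0,0,0,0.19,0.25,0],[0,0,0,0,0,0,0],[0,0,0,0,0,0,0],[0,0,0,0,0,0,0],[0,0,0,0,0,0,0]]'
python3 look.py n
```

```text
time_s: 43.15
tcp_pos: [0.515, 0.1591, 0.1436]
eef_rot: [46.7, 90.0, 141.3]
contact_force: [1.1, -0.3, 6.6]
gripper_width: 0.0136
t 43.15 tcp [0.515  0.1591 0.1436] F [ 1.1 -0.3  6.6] w 0.0136 j [ 38.  12. -23.  -0. -55. -33.]
long1 []
short1 []
time_s: 43.8
tcp_pos: [0.513, 0.1614, 0.1435]
eef_rot: [47.9, 90.0, 142.4]
contact_force: [0.2, -0.3, 5.1]
gripper_width: 0.0135
t 43.8 tcp [0.513  0.1614 0.1435] F [ 0.2 -0.3  5.1] w 0.0135 j [ 38.  12. -23.  -0. -55. -34.]
long1 []
short1 [(0.49, [273.0, 298.0, 292.0, 310.0])]
```

The next pocket is empty, so a bit more turning cannot drop a second toggle.

```bash

python3 -m creep '[[0,0,0,0,0.17,0.26,0],[0,0,0,0,0.17,0.26,0],[0,0,0,0,0,0,0],[0,0,0,0,0,0,0],[0,0,0,0,0,0,0],[0,0,0,0,0,0,0],[0,0,0,0,0,0,0]]'
python3 look.py n
python3 -m creep '[[0,0,0,0,0,0,0],[0,0,0,0,0,0,0]]'
python3 - <<'E'
from h import *
im,d=r.capture('wrist');cv2.imwrite('pics/o.png',im)
E
```

```text
time_s: 44.65
tcp_pos: [0.5094, 0.1659, 0.1434]
eef_rot: [81.7, 90.0, 176.2]
contact_force: [1.0, 1.1, 3.6]
gripper_width: 0.0138
t 44.65 tcp [0.5094 0.1659 0.1434] F [1.  1.1 3.6] w 0.0138 j [ 39.  12. -23.  -0. -55. -34.]
long1 []
short1 [(0.54, [273.0, 303.0, 289.0, 309.0])]
time_s: 45.0
tcp_pos: [0.5095, 0.1659, 0.1434]
eef_rot: [95.3, 90.0, -170.1]
contact_force: [0.3, 0.4, 1.7]
gripper_width: 0.0136
```

View pics/o.png

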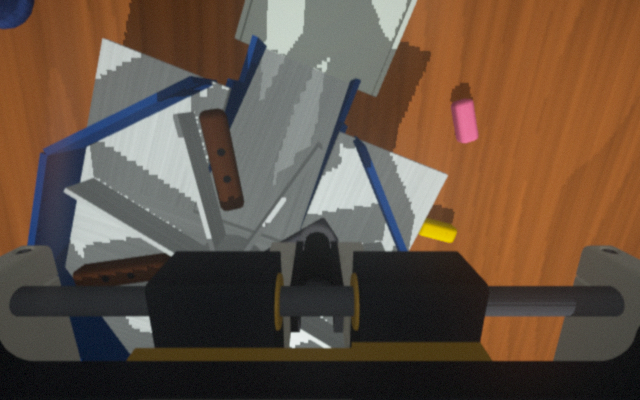

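The picture shows the long toggle at (222,160), still hanging at the gap's edge. The pocket behind it is empty and the last long one is at (120,270). I'll turn slightly further.

```bash

python3 -m creep '[[0,0,0,0,0.14,0.28,0],[0,0,0,0,0,0,0],[0,0,0,0,0,0,0],[0,0,0,0,0,0,0],[0,0,0,0,0,0,0],[0,0,0,0,0,0,0]]'
python3 look.py n
python3 -m creep '[[0,0,0,0,0.13,0.28,0],[0,0,0,0,0.12,0.29,0],[0,0,0,0,0,0,0],[0,0,0,0,0,0,0],[0,0,0,0,0,0,0],[0,0,0,0,0,0,0],[0,0,0,0,0,0,0]]'
python3 look.py n
```

```text
time_s: 45.65
tcp_pos: [0.5078, 0.1685, 0.1434]
eef_rot: [112.2, 90.0, -153.3]
contact_force: [0.6, -0.7, 1.1]
gripper_width: 0.0139
t 45.65 tcp [0.5078 0.1685 0.1434] F [ 0.6 -0.7  1.1] w 0.0139 j [ 39.  12. -24.  -0. -55. -35.]
long1 []
short1 []
time_s: 46.5
tcp_pos: [0.5047, 0.174, 0.1434]
eef_rot: [93.8, 90.0, -171.7]
contact_force: [-1.4, -0.1, 0.5]
gripper_width: 0.0134
t 46.5 tcp [0.5047 0.174  0.1434] F [-1.4 -0.1  0.5] w 0.0134 j [ 40.  11. -24.  -0. -55. -36.]
wood 214 ctr [499.3  27.2] size [14.9 65.4] axis deg -85.7 z 0.0194 feeder xy [-0.015  0.004]
long1 [(0.75, [298.0, 244.0, 327.0, 254.0])]
short1 []
```

Dropped. I'll release, lift and pick it.

```bash

python3 -m creep '[[0,0,0,0,0,0,20],[0,0,0,0,0,0,40],[0,0,0,0,0,0,40],[0,0,0,-4,0,0,40],[0,0,0,-4,0,0,40],[0,0,0,0,0,0,40]]'
python3 look.py p
python3 - <<'E'
from h import *
a=goal([.5,.0275,.045],-175.7)
E
```

```text
time_s: 47.25
tcp_pos: [0.5079, 0.1755, 0.2294]
eef_rot: [-67.5, 89.5, 27.1]
contact_force: [1.0, 0.4, 0.4]
gripper_width: 0.035
t 47.25 tcp [0.5079 0.1755 0.2294] F [1.  0.4 0.4] w 0.035 j [ 40.   7. -17.   0. -65. -36.]
wood 203 ctr [498.9  27.3] size [14.4 65. ] axis deg -88.5 z 0.019 feeder xy [-0.015  0.005]
long1 [(0.57, [298.0, 243.0, 329.0, 255.0])]
short1 [(0.64, [275.0, 301.0, 290.0, 310.0])]
 turn [0.004 0.001 0.   ] shift cm [ 17.86   1.58 -14.58]
```

```bash

python3 -m creep '[[0,0,0,0,0.4,-4.8,40],[0,0,0,0,0.4,-4.8,40],[0,0,0,0,0.4,-4.8,40],[0,0,0,4.5,0,0,40],[0,0,0,4.5,0,0,40],[0,0,0,4.5,0,0,40],[0,0,0,4.1,0,0,40],[0,0,0,0,0,0,40]]'
python3 -m creep '[[0,0,0,0,0,0,40]]'
python3 - <<'E'
from h import *
st()
a=goal([.5,.0275,.008],-175.7)
E
```

```text
time_s: 48.2
tcp_pos: [0.4996, 0.0276, 0.042]
eef_rot: [106.4, 89.3, -159.2]
contact_force: [-1.2, 0.1, 0.1]
gripper_width: 0.035
time_s: 48.3
tcp_pos: [0.5039, 0.0292, 0.0472]
eef_rot: [118.2, 89.8, -147.3]
contact_force: [1.2, 0.4, 1.3]
gripper_width: 0.0354
t 48.3 tcp [0.5039 0.0292 0.0472] F [1.2 0.4 1.3] w 0.0354 j [ 26.  16. -33.   0. -41. -21.]
 turn [ 0.004 -0.002 -0.003] shift cm [ 3.92  0.4  -0.14]
```

```bash

python3 -m creep '[[0,0,0,1.9,0.25,-0.1,40],[0,0,0,1.8,0,0,40],[0,0,0,0,0,0,40],[0,0,0,0,0,0,0],[0,0,0,0,0,0,0],[0,0,0,0,0,0,0],[0,0,0,0,0,0,0],[0,0,0,0,0,0,0]]' 20
python3 -m creep '[[0,0,0,-3,0,0,0],[0,0,0,-4,0,0,0],[0,0,0,-4,0,0,0],[0,0,0,0,0,0,0],[0,0,0,0,0,0,0]]'
python3 - <<'E'
from h import *
st()
a=goal([*tw([0,.0325]),.11],-175.5)
E
```

```text
time_s: 49.1
tcp_pos: [0.5029, 0.0287, 0.0119]
eef_rot: [-75.8, 89.9, 18.8]
contact_force: [-2.6, 0.7, 8.5]
gripper_width: 0.0157
time_s: 49.6
tcp_pos: [0.5025, 0.0287, 0.1221]
eef_rot: [-66.1, 89.8, 28.4]
contact_force: [-0.3, 0.8, -0.8]
gripper_width: 0.0157
t 49.6 tcp [0.5025 0.0287 0.1221] F [-0.3  0.8 -0.8] w 0.0157 j [ 26.  10. -29.  -0. -51. -21.]
 turn [0.    0.001 0.003] shift cm [  1.21  -1.56 -22.06]
```

```bash

python3 -m creep '[[0,0,0,0,-0.31,-4.41,0],[0,0,0,0,-0.31,-4.41,0],[0,0,0,0,-0.31,-4.41,0],[0,0,0,0,-0.31,-4.41,0],[0,0,0,0,-0.31,-4.41,0],[0,0,0,4,0,0,0],[0,0,0,3.5,0,0,0],[0,0,0,0,0,0,0]]'
python3 -m creep '[[0,0,0,0,0,0,0]]'
python3 - <<'E'
from h import *
st()
a=goal([*tw([0,.0325]),.010],-175.5)
E
```

```text
time_s: 50.4
tcp_pos: [0.53, -0.1904, 0.0401]
eef_rot: [79.6, 89.4, 174.0]
contact_force: [-1.8, 0.4, -0.1]
gripper_width: 0.016
time_s: 50.5
tcp_pos: [0.5341, -0.1903, 0.045]
eef_rot: [92.5, 89.8, -173.0]
contact_force: [0.7, -0.1, -0.0]
gripper_width: 0.0158
t 50.5 tcp [ 0.5341 -0.1903  0.045 ] F [ 0.7 -0.1 -0. ] w 0.0158 j [  0.  21. -26.   0. -44.   4.]
 turn [ 0.001 -0.    -0.003] shift cm [ 3.5  -0.14  0.02]
```

```bash

python3 -m creep '[[0,0,0,0.9,-0.14,0,0],[0,0,0,0.9,0,0,0],[0,0,0,0.9,0,0,0],[0,0,0,0.6,0,0,0],[0,0,0,0,0,0,0],[0,0,0,0,0,0,32],[0,0,0,0,0,0,32],[0,0,0,0,0,0,32]]'
python3 -m creep '[[0,0,0,-3,0,0,32],[0,0,0,-4,0,0,32],[0,0,0,-4,0,0,32],[0,0,0,-4,0,0,32],[0,0,0,-4,0,0,32],[0,0,0,0,0,0,40],[0,0,0,0,0,0,40]]'
python3 - <<'E'
from h import *
st()
a=goal([.5045,.1735,.203],-175.5)
crank(-137,-177,-175.5,8);crank(-177,-217,-175.5,8);crank(-217,-247,-175.5,6)
E
```

```text
time_s: 51.3
tcp_pos: [0.5363, -0.1901, 0.0126]
eef_rot: [-95.2, 90.0, -0.7]
contact_force: [-0.7, 0.0, -0.6]
gripper_width: 0.0273
time_s: 52.0
tcp_pos: [0.5367, -0.19, 0.2038]
eef_rot: [-89.8, 89.8, 4.7]
contact_force: [-0.2, 0.6, -0.7]
gripper_width: 0.0345
t 52.0 tcp [ 0.5367 -0.19    0.2038] F [-0.2  0.6 -0.7] w 0.0345 j [  0.  11. -15.  -0. -63.   4.]
 turn [0.    0.    0.003] shift cm [ 0.08  0.36 36.49]
crank -137 -177 [0.21,0.59] [0.16,0.61] [0.10,0.62] [0.05,0.63] [-0.01,0.63] [-0.06,0.63] [-0.11,0.62] [-0.17,0.61]
crank -177 -217 [-0.22,0.59] [-0.27,0.57] [-0.32,0.54] [-0.36,0.51] [-0.41,0.48] [-0.45,0.44] [-0.48,0.40] [-0.52,0.36]
crank -217 -247 [-0.55,0.31] [-0.57,0.26] [-0.59,0.21] [-0.61,0.16] [-0.62,0.10] [-0.63,0.05]
```

```bash

python3 -m creep '[[0,0,0,0,0.045,4.56,40],[0,0,0,0,0.045,4.56,40],[0,0,0,0,0.045,4.56,40],[0,0,0,0,0.045,4.56,40],[0,0,0,0,0.045,4.56,40],[0,0,0,0,0.045,4.56,40],[0,0,0,0,0.045,4.56,40],[0,0,0,0,0.045,4.56,40]]'
python3 -m creep '[[0,0,0,0,0,0,40],[0,0,0,0,0,0,40],[0,0,0,0,0,0,40]]'
python3 peg.py .5045 .1735 -175.5
```

```text
time_s: 52.8
tcp_pos: [0.5026, 0.1747, 0.2012]
eef_rot: [118.2, 89.9, -147.2]
contact_force: [1.5, -0.0, 1.0]
gripper_width: 0.0353
time_s: 53.1
tcp_pos: [0.5033, 0.1725, 0.2016]
eef_rot: [120.6, 89.9, -144.9]
contact_force: [0.7, -0.1, -0.1]
gripper_width: 0.0351
t 53.1 tcp [0.5033 0.1725 0.2016] F [ 0.7 -0.1 -0.1] w 0.0351 j [ 40.   8. -19.  -0. -63. -36.]
peg [0.5062 0.1692] 431 r 0.070814353253668 feeder deg -132.68731534379464
 turn [-0.001 -0.001 -0.001] shift cm [ 6.09 -0.24 -0.32]
```

```bash

python3 -m creep '[[0,0,0,2,-0.2,-0.1,40],[0,0,0,2,0,0,40],[0,0,0,2,0,0,40],[0,0,0,0,0,0,40],[0,0,0,0,0,0,0],[0,0,0,0,0,0,0],[0,0,0,0,0,0,0],[0,0,0,0,0,0,0]]' 10
python3 -m creep '[[0,0,0,0,0.21,0.59,0],[0,0,0,0,0.16,0.61,0],[0,0,0,0,0.10,0.62,0],[0,0,0,0,0.05,0.63,0],[0,0,0,0,-0.01,0.63,0],[0,0,0,0,-0.06,0.63,0],[0,0,0,0,-0.11,0.62,0],[0,0,0,0,-0.17,0.61,0]]'
python3 -m creep '[[0,0,0,0,-0.22,0.59,0],[0,0,0,0,-0.27,0.57,0],[0,0,0,0,-0.32,0.54,0],[0,0,0,0,-0.36,0.51,0],[0,0,0,0,-0.41,0.48,0],[0,0,0,0,-0.45,0.44,0],[0,0,0,0,0,0,0],[0,0,0,0,0,0,0]]'
python3 look.py q
```

```text
time_s: 53.95
tcp_pos: [0.5053, 0.1718, 0.1434]
eef_rot: [122.0, 89.9, -143.5]
contact_force: [-4.0, -2.2, 5.0]
gripper_width: 0.0134
time_s: 54.75
tcp_pos: [0.4967, 0.2204, 0.1433]
eef_rot: [104.4, 89.7, -161.1]
contact_force: [-19.7, 0.2, 15.1]
gripper_width: 0.0154
time_s: 55.55
tcp_pos: [0.5151, 0.2572, 0.1433]
eef_rot: [33.3, 89.7, 127.8]
contact_force: [-21.5, 13.7, 11.2]
gripper_width: 0.0267
t 55.55 tcp [0.5151 0.2572 0.1433] F [-21.5  13.7  11.2] w 0.0267 j [ 46.  15. -18.  -0. -56. -41.]
long1 [(0.64, [300.0, 117.0, 324.0, 150.0])]
short1 [(0.57, [274.0, 299.0, 292.0, 310.0])]
```

```bash
python3 - <<'E'
from h import *
im,d=r.capture('wrist');a=cv2.imread('pics/q.png')
cv2.imwrite('pics/r.png',np.hstack([cv2.resize(a,(400,291)),cv2.resize(im,(400,250)) if 0 else cv2.resize(im[60:351],(400,291))]))
E
```

```text
(no output)
```

View pics/r.png

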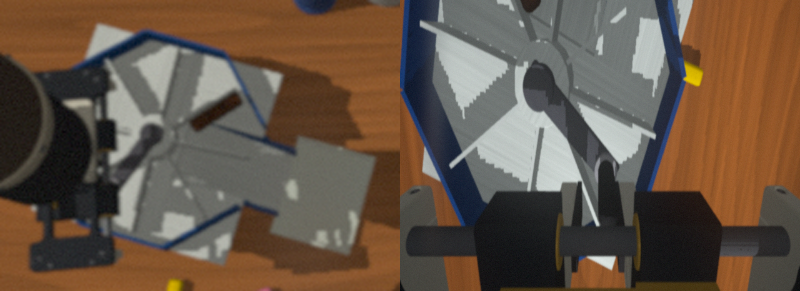

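The drum followed: the arm points to the peg at left (112,170) and the last long toggle is near the opening at (217,110). The grip is strained, so I'll open, re-centre on the peg and regrip.

```bash

python3 -m creep '[[0,0,0,0,0,0,32],[0,0,0,0,0,0,36],[0,0,0,0,0,0,40],[0,0,0,0,0,0,40],[0,0,0,0,0,0,40]]'
python3 peg.py .515 .256 -175.5
python3 - <<'E'
from h import *
im,d=r.capture('wrist');P=cloud('wrist',d)
m=(d>0)&(np.hypot(P[...,0]-.515,P[...,1]-.256)<.02)&(P[...,2]>.135)&(P[...,2]<.17)&(im.max(-1)<70);q=P[m]
h=np.histogram(q[:,0],8);print(h);print([round(np.percentile(q[(q[:,0]>=a)&(q[:,0]<=b)][:,1],5),4) for a,b in zip(h[1],h[1][1:])])
for p in((.515,.256),):print([np.round(proj('wrist',[*p,z])) for z in(.128,.18)])
E
```

```text
time_s: 56.25
tcp_pos: [0.5183, 0.2544, 0.1429]
eef_rot: [-70.1, 90.0, 24.5]
contact_force: [-0.2, 0.5, 0.4]
gripper_width: 0.0348
t 56.25 tcp [0.5183 0.2544 0.1429] F [-0.2  0.5  0.4] w 0.0348 j [ 46.  15. -18.   0. -56. -41.]
peg [0.5181 0.2443] 479 r 0.0624069681014857 feeder deg 158.06785416182203
 turn [0. 0. 0.] shift cm [ 0.18  0.1  -0.99]
(array([ 92,  66,  97, 111, 123, 126, 139, 150]), array([0.4997461 , 0.50169107, 0.50363603, 0.50558099, 0.50752595,
       0.50947092, 0.51141588, 0.51336084, 0.51530581]))
[np.float64(0.2424), np.float64(0.2404), np.float64(0.2389), np.float64(0.2382), np.float64(0.238), np.float64(0.2383), np.float64(0.239), np.float64(0.2406)]
[array([322., 250.]), array([324., 305.])]
```

```bash

python3 -m creep '[[0,0,0,0,0.6,-0.45,40],[0,0,0,0,0.55,-0.4,40],[0,0,0,0,0,0,40],[0,0,0,0,0,0,0],[0,0,0,0,0,0,0],[0,0,0,0,0,0,0],[0,0,0,0,0,0,0],[0,0,0,0,0,0,0]]' 20
python3 - <<'E'
from h import *
s=st();e=s['tcp_pos'][:2]-F;print(np.hypot(*e),np.degrees(np.arctan2(e[1],e[0])-fy)-360)
crank(-197,-217,-175.5,5)
E
```

```text
time_s: 57.15
tcp_pos: [0.508, 0.2448, 0.1427]
eef_rot: [-117.6, 89.9, -23.1]
contact_force: [5.2, -3.1, -1.2]
gripper_width: 0.0135
t 57.15 tcp [0.508  0.2448 0.1427] F [ 5.2 -3.1 -1.2] w 0.0135 j [ 46.  14. -20.   0. -56. -41.]
0.07088149392733546 -197.1472053508295
crank -197 -217 [-0.32,0.38] [-0.35,0.36] [-0.37,0.34] [-0.40,0.31] [-0.42,0.28]
```

```bash

python3 -m creep '[[0,0,0,0,-0.32,0.38,0],[0,0,0,0,-0.35,0.36,0],[0,0,0,0,-0.37,0.34,0],[0,0,0,0,0,0,0],[0,0,0,0,0,0,0],[0,0,0,0,0,0,0]]'
python3 look.py s
python3 -m creep '[[0,0,0,0,-0.40,0.31,0],[0,0,0,0,0,0,0],[0,0,0,0,0,0,0],[0,0,0,0,0,0,0],[0,0,0,0,0,0,0],[0,0,0,0,0,0,0]]'
python3 look.py s
python3 -m creep '[[0,0,0,0,-0.42,0.28,0],[0,0,0,0,0,0,0],[0,0,0,0,0,0,0],[0,0,0,0,0,0,0],[0,0,0,0,0,0,0],[0,0,0,0,0,0,0]]'
python3 look.py s
```

```text
time_s: 57.75
tcp_pos: [0.5169, 0.257, 0.1426]
eef_rot: [-36.6, 90.0, 57.9]
contact_force: [-1.0, -0.1, 1.9]
gripper_width: 0.0134
t 57.75 tcp [0.5169 0.257  0.1426] F [-1.  -0.1  1.9] w 0.0134 j [ 46.  15. -19.  -0. -56. -41.]
long1 []
short1 [(0.41, [273.0, 300.0, 291.0, 310.0])]
time_s: 58.5
tcp_pos: [0.5203, 0.2605, 0.1426]
eef_rot: [7.6, 90.0, 102.1]
contact_force: [-4.4, 2.2, 3.4]
gripper_width: 0.0136
t 58.5 tcp [0.5203 0.2605 0.1426] F [-4.4  2.2  3.4] w 0.0136 j [ 46.  16. -18.  -0. -56. -41.]
long1 []
short1 [(0.67, [272.0, 300.0, 291.0, 311.0])]
time_s: 59.25
tcp_pos: [0.5241, 0.2641, 0.1426]
eef_rot: [4.1, 89.9, 98.7]
contact_force: [-5.7, 4.2, 4.7]
gripper_width: 0.0136
t 59.25 tcp [0.5241 0.2641 0.1426] F [-5.7  4.2  4.7] w 0.0136 j [ 46.  16. -17.  -0. -56. -41.]
long1 []
short1 [(0.42, [273.0, 297.0, 291.0, 310.0])]
```

```bash

python3 -m creep '[[0,0,0,0,-0.44,0.25,0],[0,0,0,0,0,0,0],[0,0,0,0,0,0,0],[0,0,0,0,0,0,0],[0,0,0,0,0,0,0],[0,0,0,0,0,0,0]]'
python3 look.py s
python3 -m creep '[[0,0,0,0,-0.46,0.2,0],[0,0,0,0,0,0,0],[0,0,0,0,0,0,0],[0,0,0,0,0,0,0],[0,0,0,0,0,0,0],[0,0,0,0,0,0,0]]'
python3 look.py s
```

```text
time_s: 60.0
tcp_pos: [0.5283, 0.2674, 0.1426]
eef_rot: [-1.5, 89.9, 93.0]
contact_force: [-6.4, 5.5, 3.2]
gripper_width: 0.0133
t 60.0 tcp [0.5283 0.2674 0.1426] F [-6.4  5.5  3.2] w 0.0133 j [ 46.  17. -17.  -0. -57. -41.]
long1 []
short1 []
time_s: 60.75
tcp_pos: [0.5328, 0.2698, 0.1426]
eef_rot: [-5.6, 89.9, 88.9]
contact_force: [-5.5, 6.7, 2.7]
gripper_width: 0.0136
t 60.75 tcp [0.5328 0.2698 0.1426] F [-5.5  6.7  2.7] w 0.0136 j [ 46.  17. -16.  -0. -57. -41.]
wood 214 ctr [501.1  26.3] size [15.  62.7] axis deg -89.6 z 0.0185 feeder xy [-0.013  0.005]
long1 [(0.78, [297.0, 245.0, 324.0, 256.0])]
short1 []
```

```bash

python3 -m creep '[[0,0,0,0,0,0,20],[0,0,0,0,0,0,40],[0,0,0,0,0,0,40],[0,0,0,-4,0,0,40],[0,0,0,-4,0,0,40],[0,0,0,0,0,0,40],[0,0,0,0,0,0,40]]'
python3 look.py p
python3 - <<'E'
from h import *
a=goal([.5015,.0265,.045],-177.5)
E
```

```text
time_s: 61.6
tcp_pos: [0.5336, 0.2684, 0.2236]
eef_rot: [-50.5, 89.9, 44.0]
contact_force: [-1.2, 0.2, -0.5]
gripper_width: 0.0351
t 61.6 tcp [0.5336 0.2684 0.2236] F [-1.2  0.2 -0.5] w 0.0351 j [ 45.  13. -10.   0. -67. -41.]
wood 213 ctr [500.9  26.4] size [15.5 63. ] axis deg -89.3 z 0.0188 feeder xy [-0.013  0.005]
long1 [(0.57, [296.0, 248.0, 327.0, 256.0])]
short1 []
 turn [ 0.035 -0.001 -0.002] shift cm [ 17.64   4.16 -23.97]
```

```bash

python3 -m creep '[[0.035,0,0,0,0.83,-4.79,40],[0,0,0,0,0.83,-4.79,40],[0,0,0,0,0.83,-4.79,40],[0,0,0,0,0.83,-4.79,40],[0,0,0,0,0.83,-4.79,40],[0,0,0,0,0,0,40],[0,0,0,4.5,0,0,40],[0,0,0,4.5,0,0,40]]'
python3 -m creep '[[0,0,0,4.5,0,0,40],[0,0,0,4.1,0,0,40],[0,0,0,0,0,0,40],[0,0,0,0,0,0,40]]'
python3 - <<'E'
from h import *
st()
a=goal([.5015,.0265,.008],-177.5)
E
```

```text
time_s: 62.55
tcp_pos: [0.5045, 0.0268, 0.132]
eef_rot: [-67.8, 89.8, 24.6]
contact_force: [0.8, 0.5, -0.7]
gripper_width: 0.0353
time_s: 62.95
tcp_pos: [0.5037, 0.0269, 0.0464]
eef_rot: [121.8, 89.8, -145.6]
contact_force: [0.9, 0.9, 0.6]
gripper_width: 0.0353
t 62.95 tcp [0.5037 0.0269 0.0464] F [0.9 0.9 0.6] w 0.0353 j [ 25.  16. -33.   0. -41. -23.]
 turn [ 0.001 -0.002 -0.002] shift cm [ 3.84  0.22 -0.03]
```

```bash

python3 -m creep '[[0,0,0,1.9,0.2,0,40],[0,0,0,1.8,0,0,40],[0,0,0,0,0,0,40],[0,0,0,0,0,0,0],[0,0,0,0,0,0,0],[0,0,0,0,0,0,0],[0,0,0,0,0,0,0],[0,0,0,0,0,0,0]]' 20
python3 -m creep '[[0,0,0,-3,0,0,0],[0,0,0,-4,0,0,0],[0,0,0,-4,0,0,0],[0,0,0,0,0,0,0],[0,0,0,0,0,0,0]]'
python3 - <<'E'
from h import *
st()
a=goal([*tw([.055,.0325]),.11],-175.5)
E
```

```text
time_s: 63.75
tcp_pos: [0.5028, 0.0273, 0.0109]
eef_rot: [-74.1, 89.9, 18.5]
contact_force: [-2.1, 1.0, 8.4]
gripper_width: 0.016
time_s: 64.25
tcp_pos: [0.5025, 0.0272, 0.1211]
eef_rot: [-64.6, 89.8, 27.9]
contact_force: [0.5, 0.4, -0.7]
gripper_width: 0.0159
t 64.25 tcp [0.5025 0.0272 0.1211] F [ 0.5  0.4 -0.7] w 0.0159 j [ 26.  10. -29.  -0. -51. -23.]
 turn [-0.035  0.001  0.003] shift cm [  1.11  -7.08 -21.92]
```

```bash

python3 -m creep '[[-0.035,0,0,0,0,0,0],[0,0,0,0,-1.42,-4.38,0],[0,0,0,0,-1.42,-4.38,0],[0,0,0,0,-1.42,-4.38,0],[0,0,0,0,-1.42,-4.38,0],[0,0,0,0,-1.42,-4.38,0],[0,0,0,4,0,0,0],[0,0,0,3.5,0,0,0]]'
python3 -m creep '[[0,0,0,0,0,0,0],[0,0,0,0,0,0,0]]'
python3 - <<'E'
from h import *
st()
a=goal([*tw([.055,.0325]),.010],-175.5)
im,d=r.capture('scene');cv2.imwrite('pics/t.png',cv2.resize(im[180:310,150:330],(720,520),interpolation=cv2.INTER_CUBIC))
E
```

```text
time_s: 65.05
tcp_pos: [0.5894, -0.1875, 0.0423]
eef_rot: [63.0, 89.9, 157.3]
contact_force: [0.6, -0.0, -1.3]
gripper_width: 0.0156
time_s: 65.25
tcp_pos: [0.5892, -0.1859, 0.0439]
eef_rot: [92.8, 89.8, -172.7]
contact_force: [0.5, -0.0, 0.9]
gripper_width: 0.0155
t 65.25 tcp [ 0.5892 -0.1859  0.0439] F [ 0.5 -0.   0.9] w 0.0155 j [  1.  25. -19.   0. -46.   4.]
 turn [ 0.001 -0.    -0.003] shift cm [ 3.39 -0.11  0.01]
```

View pics/t.png

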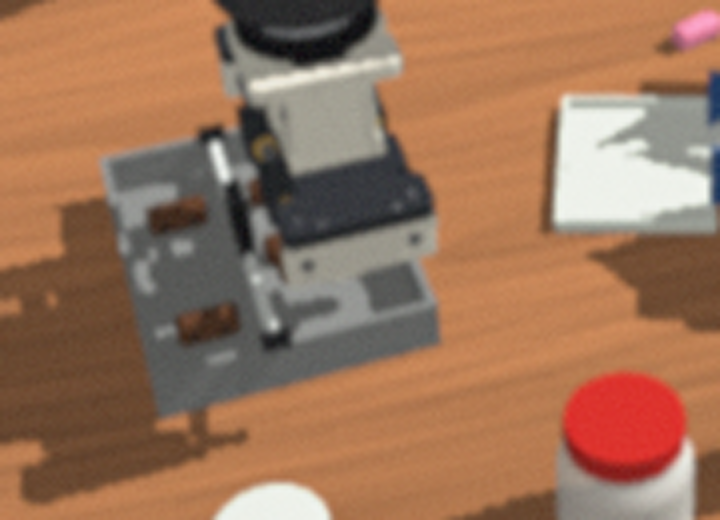

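The two short toggles lie across the far lane at (178,213) and (207,323). Two long ones are partly visible in the near lane, and the tray is empty. Now I'll place the last long one.

```bash

python3 -m creep '[[0,0,0,0.9,-0.1,0,0],[0,0,0,0.9,0,0,0],[0,0,0,0.9,0,0,0],[0,0,0,0.6,0,0,0],[0,0,0,0,0,0,0],[0,0,0,0,0,0,32],[0,0,0,0,0,0,32],[0,0,0,0,0,0,32]]'
python3 -m creep '[[0,0,0,-3,0,0,32],[0,0,0,-4,0,0,32],[0,0,0,-4,0,0,32],[0,0,0,-4,0,0,32],[0,0,0,0,-4.5,0,40],[0,0,0,0,-4.5,0,40]]'
python3 -m creep '[[0,0,0,0,-1,4.5,40],[0,0,0,0,-1,4.5,40],[0,0,0,0,-1,4.5,40],[0,0,0,0,-1,4.5,40],[0,0,0,0,0,0,40],[0,0,0,0,0,0,40]]'
cat > fin.py <<'E'
from h import *
st();im,d=r.capture('top');P=cloud('top',d);z=P[...,2]
q=(P[...,:2]-T0)@rot(ty)
m=(abs(q[...,0])<.093)&(abs(q[...,1])<.074)&(d>0)&(z>.012)&(z<.03)&(cv2.cvtColor(im,cv2.COLOR_BGR2HSV)[...,1]>90)
n,L,S,C=cv2.connectedComponentsWithStats(m.astype(np.uint8))
for i in range(1,n):
    if S[i,4]>20:
        b=cv2.minAreaRect((q[L==i]*1000).astype(np.float32));print(S[i,4],np.round(b[0],1),np.round(b[1],1),round(b[2],1),'ztop',np.round(np.median(z[L==i]),4))
m=(abs(q[...,0])<.03)&(abs(q[...,1])<.074)&(d>0)&(z>.05)&(z<.065);print('tab tote xy',q[m].mean(0))
cv2.imwrite('pics/u.png',np.hstack([cv2.resize(im[140:300,140:360],(440,320)),cv2.resize(im[170:300,370:490],(295,320))]))
E
python3 fin.py
```

```text
time_s: 66.1
tcp_pos: [0.591, -0.1857, 0.0115]
eef_rot: [-64.5, 90.0, 30.0]
contact_force: [0.6, 0.2, -0.5]
gripper_width: 0.0274
time_s: 66.7
tcp_pos: [0.6823, -0.1788, 0.1654]
eef_rot: [-94.2, 89.7, 0.3]
contact_force: [1.0, 0.0, -1.1]
gripper_width: 0.0338
time_s: 67.3
tcp_pos: [0.7063, 0.0055, 0.1613]
eef_rot: [101.9, 90.0, -163.5]
contact_force: [0.2, -1.1, -0.0]
gripper_width: 0.035
t 67.3 tcp [0.7063 0.0055 0.1613] F [ 0.2 -1.1 -0. ] w 0.035 j [ 16.  26.   0.   0. -64. -12.]
176 [53.4 33.6] [64.8 14.1] 89.3 ztop 0.0205
90 [ 48.2 -41.7] [13.4 33.9] 0.7 ztop 0.0198
173 [-1.2 32.6] [63.3 14.1] 89.6 ztop 0.0202
100 [-52.5 -42. ] [34.2 13.6] 85.8 ztop 0.02
190 [-55.4  34.8] [14.9 62.2] 0.0 ztop 0.0202
tab tote xy [-0.00095818 -0.00971106]
```

View pics/u.png

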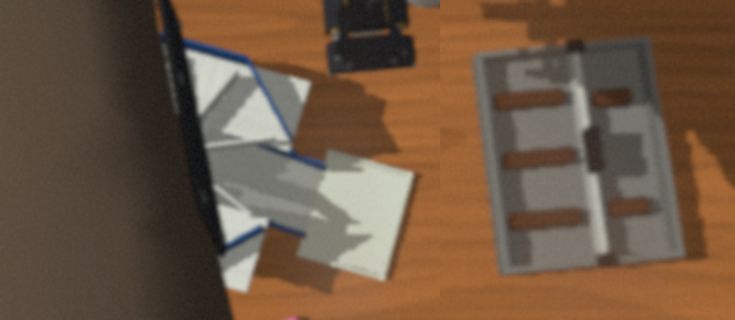

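All five are flat and straight in the right lanes, and the tray is empty. One last look into the drum.

```bash
python3 -m creep '[[0,0,0,-4,0,-4.5,40],[0,0,0,-4,0,-4.5,40],[0,0,0,0,0,-4.5,40],[0,0,0,0,0,-4.5,40],[0,0,0,0,0,-4.5,40],[0,0,0,0,0,0,40]]'
python3 - <<'E'
from h import *
a,_=r.capture('scene');b,_=r.capture('top')
cv2.imwrite('pics/v.png',np.hstack([cv2.resize(a[140:270,270:460],(380,260)),cv2.resize(b[140:300,140:360],(358,260))]))
E
```

```text
time_s: 67.95
tcp_pos: [0.7215, -0.2124, 0.2274]
eef_rot: [126.7, 89.9, -139.2]
contact_force: [0.0, 0.6, -0.6]
gripper_width: 0.0353
```

View pics/v.png

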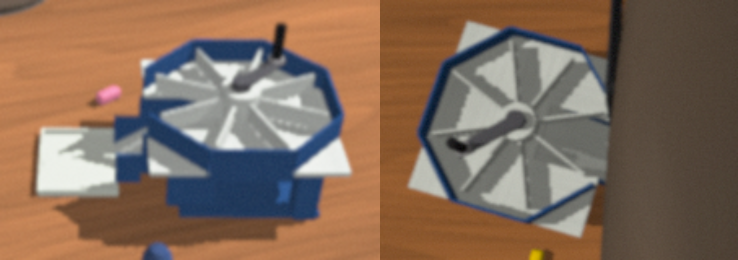

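The drum and tray are both empty, so I'm handing in.

```bash
python3 -c "
from plant import r
print(r.close_job())"
```

```text
the job is handed in; nothing more can be done
None
```

The job is handed in after about 68 s of robot time. The hand-in gave no verdict, so whether it passed is not known.

- **Divider:** I slid it first. It measured -12.6 mm right afterwards and -9.7 mm in the final check. The two readings differ by about 3 mm, but both are inside the allowed band and give a lane of roughly 82 to 85 mm.
- **Toggles:** The drum held five, three long and two short. I cranked them out one at a time and laid each in its lane before the next came out.
- **Last checks:**
  - All five lie flat, with their tops at about 20 mm.
  - Each is within about 5° of straight across its lane, three long on the feeder's side and two short on the other.
  - The drum and tray looked empty in the pictures, and the open gripper was clear of everything.
- **What went wrong on the way:** My first estimate of the drum centre was about 2 mm off, and the wrist force reached about 34 N on one turn of the crank. Later the peg slipped in the grip and forced the fingers open; that may have been the announced slackening. Both times I opened the gripper, measured the peg again and regripped.
- **Not checked:** I did not re-measure the thread, jar and tape measure at the end. The arm passed over or near them only with clear height.

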